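# Bench-check shock pylons and rack the sound ones

### The arm

A 6-joint arm with a two-finger parallel gripper is mounted at the origin on the work surface. World frame = base frame: x ahead of the robot, y to its left, z up, the work surface at z = 0. Lengths are in m, angles in degrees, forces in N, time in s.
With the tool pointing down it reaches from about 0.25 to 0.8 m from the base axis. Payload 8.5 kg.
Tool frame: the origin (TCP) lies between the finger pads; the fingertips stand 19 mm ahead of it and the grasp point (between the pads) is the TCP; z points along the fingers, y is the line along which they close (so a half turn about z gives the same grasp; the last joint's range is limited). The gripper opens to 85 mm and grips with 20 to 120 N. Pads are 22 mm wide; open, the fingers measure 114 mm over their backs; the gripper's body (76 mm by 85 mm) begins 54 mm behind the grasp point. The pads swing forward as they close: fully open they stand 13 mm farther back than shut.
Start: joints at [0, 13.648, -0.773, 75.585, 0, 90], TCP at [0.525, -0, 0.25] pointing down, gripper open.
Joint ranges: [-152.45, 152.45], [-59.26, 108.67], [-65.41, 83.53], [-104.44, 129.93], [-82.83, 76.93], [-180, 180]. Speed limits (degrees/s): [127.2, 127.2, 159.86, 180, 180, 180].

### API

Orientations are given as [roll, pitch, yaw] about the fixed x, y, z axes, in that order (R = Rz(yaw) Ry(pitch) Rx(roll)).
In Python, from cell import ctrl gives the robot as it stands. The module is installed in compiled form; this text tells all that it offers.
- The arm moves only by the tool send_rows, never from a script. Its argument "increments" is a list that holds one entry, the list of rows, each a list of 5 numbers: the shift along the tool's x, y, z each as a share of 150 mm, from -1 to 1, then the turn about the tool's z as a share of pi rad, from -1 to 1, then the opening, from -1 (shut) to 1 (fully open), so that 0 is half open. In form: [[[tx, ty, tz, turn, fingers], ...]]. A call has exactly 8 rows; each row is the pose to reach, as a shift and turn from the pose commanded when the call began, along the tool's axes at that moment, turning the shorter way round; what a row does not reach only later rows make up. A row lasts 1/10 s, in which the tool goes at most 50 mm and 8.59 degrees, less where a joint would pass 70% of its speed; a pose out of reach is approached as far as the arm can. A call with a number of a shift or a turn outside -1 to 1 is refused whole. A call with a gripper value outside its range is refused whole. The fingers move at their own pace and stop on an object; the grip force is fixed at half the most. Time passes only in rows, so rows that repeat a pose let the fingers close, or fill a call up. It gives the time, the measured TCP pose, the force, the opening and the grip force at its end, in the units of the state.
- ctrl.state(): the state, without advancing time (a new reading comes with each control period).
- ctrl.snapshot(name): name is "scene" or "side" or "wrist"; returns the picture (400x640x3 uint8, red, green, blue); there is no depth.
- ctrl.get_calibration(name): a dict with "fovy" (degrees; the focal length in pixels is half the picture's height over the tangent of half this angle, whatever the lens; pixels are square), "cx", "cy" (the principal point, pixels), "distortion" ([k1, k2, p1, p2, k3] as OpenCV has them; the pictures are not rectified), "R" (3x3) and "t" (3): a world point X has camera coordinates R X + t. Camera axes: x right, y down, z forward; pixel columns grow to the right and rows downward; lengths in m; the calibration is good to about 2 mm. A picture is of the moment at which its call begins: read the wrist's pose just before it. get_calibration takes no time and is no camera call; for the wrist camera it gives the pose at the moment of the call.
- ctrl.close_job(): hands the job in; it is judged then, once.
The state is a dict: "time": time; "joint_positions": joint angles; "joint_vel": joint speeds; "joint_efforts": joint torques, N m; "tcp_pos": TCP position; "tool_rot": TCP orientation; "ft_force": force on the tool from outside, world axes, zero at the start; "ft_torque": the same for the moment, N m; "finger_gap": finger opening in m; "gripper_force": force on a finger pad.
Only numpy, scipy, OpenCV 4.12 (cv2) and the standard library are available. Lean on these libraries where they do the work, as an engineer would, in place of code of your own. Each camera call takes 0.05 s, during which the arm holds its last target. There are 200 camera calls.

### The job

Check every shock pylon lying on the bench by tilting it one way and the other to feel whether something inside slides. Press each sound one down into its own pair of spring clips on the rack until it snaps fully home, lay each one that has a loose piece inside in the grey reject bin, and let go.

Things in the scene. Friction and masses are not known exactly. Their poses are not given: they have to be found in the camera images.
- pylon_a_mid (a point): centre of a sealed shock pylon: aluminium tube, 30 mm diameter, along its own x, with a square steel head (42 x 42 mm, 24 mm long) on each end, 150 mm long in all, 102 mm of bare tube between the heads; ends alike; 0.38 to 0.47 kg. It lies on a flat of its heads, axis level, this point 21 mm above the bench. All six look the same; one that is absent reads None
- pylon_b_mid (a point): the same point of another such pylon; see pylon_a_mid
- pylon_c_mid (a point): the same point of another such pylon; see pylon_a_mid
- pylon_d_mid (a point): the same point of another such pylon; see pylon_a_mid
- pylon_e_mid (a point): the same point of another such pylon; see pylon_a_mid
- pylon_f_mid (a point): the same point of another such pylon; see pylon_a_mid
- pylon_a: the whole pylon, origin 21 mm under its mid point. In a sound one the core is bonded in, 1 mm to +y (balance point up to 6 mm off centre). In a rattler the 0.2 kg core is loose, 1 mm to -y, and slides 64 mm along the tube: tilted over 15 degrees end-down it runs to the low end within 0.4 s and stays there when levelled, shifting the balance by about 0.12 N m from end to end
- pylon_b: another such pylon; see pylon_a
- pylon_c: another such pylon; see pylon_a
- pylon_d: another such pylon; see pylon_a
- pylon_e: another such pylon; see pylon_a
- pylon_f: another such pylon; see pylon_a
- rack: fixed clip rack: aluminium deck 220 (x) x 250 (y) x 12 mm, origin under its centre. Three places side by side, at y = -85, 0, +85 mm; a tube lies along x in two spring-steel clips, 12 mm wide, at x = -38 and +38 mm, open upwards, flared tops 57 mm above the bench; 64 mm free for fingers between them. A carrying loop, 38 mm high, crosses the deck at each end (x = -106, +106 mm)
- clip0 (a point): centre of the tube when fully home in this place of the rack, 38 mm above the bench and 26 mm above the deck; x along the tube, y across, z up. A tube laid on the clips' lips stands about 20 mm too high; pressed straight down with some 14 to 22 N in all, the leaves spread and snap around it and it rests on black saddles
- clip1 (a point): the same point of another place of the rack (y = 0 mm); see clip0
- clip2 (a point): the same point of another place of the rack (y = 85 mm); see clip0
- bin_floor (a point): centre of the inner floor, 4 mm above the bench, of the fixed reject bin: open grey plastic box, 250 (its x) x 230 (y) mm outside, 45 mm high, walls 4 mm. Three pylons fit in it side by side along its x

How it is judged:
By the outcome, as a careful person would: the job done as asked, in the order asked, and still so for the second after the job is handed in, with the robot touching nothing.
Of pylon_a, pylon_b, pylon_c, pylon_d, pylon_e, pylon_f only 4 to 6 are there at a start; the rules pass over those that are not, and their reading is None.
At some moment in a run one of pylon_a, pylon_b, pylon_c, pylon_d, pylon_e, pylon_f may be knocked a few centimetres aside while the robot is not near it.
Once in a run the grip may slacken for a moment while it holds something.
It also fails if it takes over 210 s, if anything falls off the work surface, if the arm or the gripper's body presses on something with over 40 N, if the wrist force passes 120 N, or if a joint passes its speed limit or range.

## Working session

There is one attempt and no reset: what is moved stays moved. The work goes in short steps, Python scripts to look and compute and a tool call to move; the robot and the scene stay as the last step left them, time stands still between calls to the robot, and variables do not carry over. Pictures are saved under pics/ and viewed, at most 14 in all, crops included, and the job is handed in when it is done.

Besides the shell and the picture viewer there is one more tool, called after "Call:" as name(argument=value, ...), one argument or row to a line, values as JSON. send_rows: Moves the arm, as the interface text tells. Shift numbers are shares of 150 mm and turn numbers shares of pi rad, none past 1 either way. Its arguments: {"type":"object","properties":{"increments":{"type":"array"}},"required":["increments"]}

```bash
mkdir -p pics; cat > h.py <<'E'
import numpy as np, cv2
from cell import ctrl
from scipy.spatial.transform import Rotation as Rn
def snap(n,f):
    c=ctrl.get_calibration(n); im=ctrl.snapshot(n); cv2.imwrite(f'pics/{f}.png',im[:,:,::-1]); return im,c
def cam(c):
    f=200/np.tan(np.radians(c['fovy'])/2)
    return np.array([[f,0,c['cx']],[0,f,c['cy']],[0,0,1]]),np.array(c['distortion'],float),np.array(c['R']),np.array(c['t'])
def ray(c,uv,z):
    K,D,R,t=cam(c); p=cv2.undistortPoints(np.array(uv,float).reshape(-1,1,2),K,D).reshape(-1,2)
    d=np.c_[p,np.ones(len(p))]@R; o=-R.T@t
    return o+d*((z-o[2])/d[:,2])[:,None]
def proj(c,X):
    K,D,R,t=cam(c); return cv2.projectPoints(np.array(X,float).reshape(-1,1,3),cv2.Rodrigues(R)[0],t,K,D)[0].reshape(-1,2)
E
python3 - <<'E'
from h import *
s=ctrl.state(); print({k:np.round(v,3).tolist() for k,v in s.items()})
for n in('scene','side','wrist'):
    im,c=snap(n,n+'0'); print(n,c['fovy'],c['distortion'],np.round(-np.array(c['R']).T@c['t'],3), np.round(c['R'],2).tolist())
E
```

```text
{'time': 0.0, 'joint_positions': [0.001, 13.681, -0.817, 75.586, -0.002, 89.999], 'joint_vel': [0.004, 0.107, 0.054, 0.001, 0.022, -0.033], 'joint_efforts': [0.001, -53.879, 34.644, 0.018, 0.0, 0.0], 'tcp_pos': [0.525, -0.0, 0.25], 'tool_rot': [-179.916, 0.002, 90.001], 'ft_force': [1.231, 0.326, 0.5], 'ft_torque': [0.004, -0.021, 0.036], 'gripper_force': 0.0, 'finger_gap': 0.085}
scene 43.37726319002503 [-0.06862449  0.          0.          0.          0.        ] [ 1.164 -0.782  1.207] [[0.8, 0.6, -0.02], [0.45, -0.62, -0.65], [-0.4, 0.51, -0.76]]
side 51.317616090424906 [-0.00654899  0.          0.          0.          0.        ] [ 0.137 -0.766  0.877] [[0.88, -0.48, -0.0], [-0.34, -0.61, -0.71], [0.34, 0.63, -0.7]]
wrist 66.5181330388471 [-0.05061694  0.          0.          0.          0.        ] [0.525 0.068 0.374] [[1.0, 0.0, -0.0], [0.0, -0.96, 0.27], [-0.0, -0.27, -0.96]]
```

View pics/scene0.png

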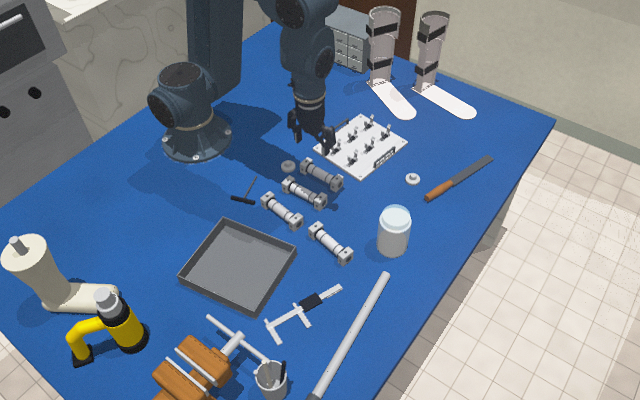

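View pics/side0.png

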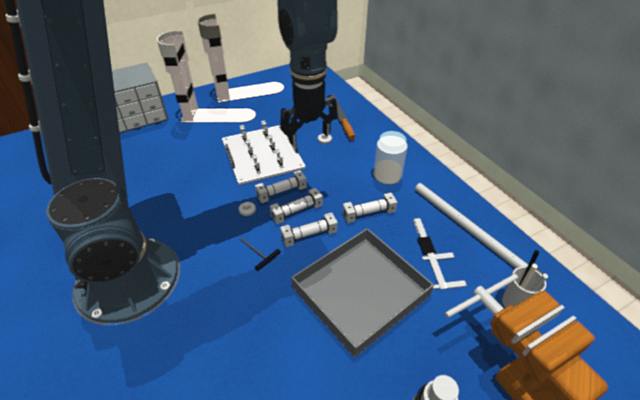

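```bash
cat >> h.py <<'E'
def blobs(im,lo=150,hi=4000):
    h=cv2.cvtColor(im,cv2.COLOR_RGB2HSV); m=((h[:,:,1]<110)&(h[:,:,2]>70)).astype(np.uint8)
    m=cv2.morphologyEx(m,cv2.MORPH_CLOSE,np.ones((3,3)))
    n,l,s,ce=cv2.connectedComponentsWithStats(m)
    return [(i,s[i],ce[i],cv2.minAreaRect(np.argwhere(l==i)[:,::-1].astype(np.float32))) for i in range(1,n) if lo<s[i,4]<hi],l
E
python3 - <<'E'
from h import *
for n in('scene','side'):
    im=cv2.imread(f'pics/{n}0.png')[:,:,::-1]; c=ctrl.get_calibration(n)
    for i,s,ce,r in blobs(im)[0]:
        P=ray(c,[ce],.021)[0]
        if .2<P[0]<1 and abs(P[1])<.5: print(n,s[4],np.round(ce),np.round(P,3),np.round(r[1]),round(r[2]))
    # hand points
H={'scene':[(322,174),(304,192),(281,210),(330,241)],'side':[(281,187),(297,205),(309,230),(370,207)]}
for n in H: print(n,np.round(ray(ctrl.get_calibration(n),H[n],.021),3).tolist())
binc={'scene':[(222,218),(297,250),(251,315),(178,278)],'side':[(369,230),(433,287),(357,352),(292,280)]}
rk={'scene':[(364,114),(408,143),(367,178),(314,148)],'side':[(222,133),(287,122),(305,172),(240,182)]}
for n in binc: print('bin',np.round(ray(ctrl.get_calibration(n),binc[n],.045),3).tolist())
for n in rk: print('rack',np.round(ray(ctrl.get_calibration(n),rk[n],.012),3).tolist())
E
```

```text
scene 3469 [361. 146.] [0.507 0.285 0.021] [82. 65.] 34
scene 494 [464. 174.] [0.852 0.372 0.021] [ 9. 80.] 58
scene 610 [321. 174.] [0.479 0.099 0.021] [48. 18.] 29
scene 813 [301. 187.] [0.46  0.017 0.021] [61. 28.] 45
scene 161 [412. 179.] [0.727 0.254 0.021] [12. 14.] 90
scene 659 [282. 211.] [ 0.472 -0.094  0.021] [50. 18.] 39
scene 1534 [393. 231.] [0.787 0.041 0.021] [33. 54.] 9
scene 735 [330. 243.] [ 0.663 -0.103  0.021] [54. 19.] 42
scene 1577 [349. 339.] [ 0.873 -0.314  0.021] [ 14. 151.] 31
scene 190 [330. 292.] [ 0.756 -0.232  0.021] [ 8. 25.] 61
scene 559 [286. 322.] [ 0.716 -0.372  0.021] [30. 42.] 60
side 771 [296. 205.] [0.48  0.008 0.021] [20. 55.] 67
side 791 [369. 207.] [ 0.662 -0.1    0.021] [20. 55.] 77
side 207 [247. 208.] [0.351 0.064 0.021] [14. 17.] 90
side 853 [309. 229.] [ 0.47  -0.09   0.021] [21. 57.] 74
side 165 [420. 227.] [ 0.739 -0.232  0.021] [21.  8.] 68
scene [[0.48, 0.102, 0.021], [0.48, 0.007, 0.021], [0.468, -0.092, 0.021], [0.658, -0.098, 0.021]]
side [[0.475, 0.099, 0.021], [0.483, 0.007, 0.021], [0.469, -0.094, 0.021], [0.663, -0.101, 0.021]]
bin [[0.36, -0.232, 0.045], [0.611, -0.191, 0.045], [0.642, -0.418, 0.045], [0.407, -0.454, 0.045]]
bin [[0.599, -0.189, 0.045], [0.633, -0.41, 0.045], [0.392, -0.458, 0.045], [0.351, -0.233, 0.045]]
rack [[0.42, 0.439, 0.012], [0.628, 0.4, 0.012], [0.603, 0.179, 0.012], [0.38, 0.191, 0.012]]
rack [[0.413, 0.463, 0.012], [0.644, 0.414, 0.012], [0.574, 0.135, 0.012], [0.377, 0.19, 0.012]]
```

View pics/wrist0.png

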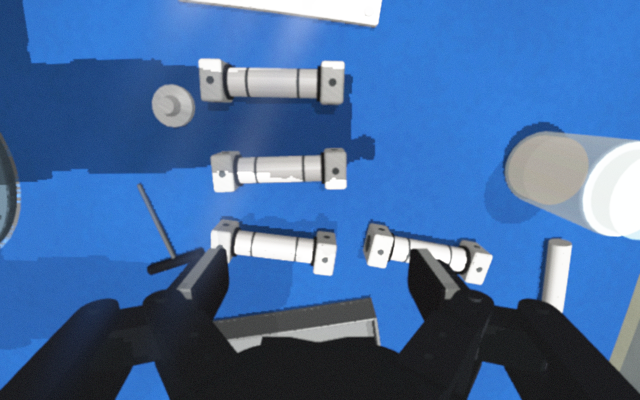

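```bash
cat >> h.py <<'E'
def wrap(a): return (a+180)%360-180
def go(x,y,z,yaw,frm=None):
    s=ctrl.state(); p=s['tcp_pos']; a=s['tool_rot'][2]
    if frm is not None: p,a=frm[:3],frm[3]
    d=np.array([x,y,z])-p; r=np.radians(a); tx=np.cos(r)*d[0]+np.sin(r)*d[1]; ty=np.sin(r)*d[0]-np.cos(r)*d[1]
    print('mm',np.round(np.array([tx,ty,-d[2]])*1e3,1),'share',np.round(np.array([tx,ty,-d[2]])/.15,3),'turn',round(wrap(a-yaw)/180,3))
def pyl(im,c,z=.03):
    bl,l=blobs(im,600,20000); out=[]
    for i,s,ce,r in bl:
        b=cv2.boxPoints(r); e=sorted([(np.linalg.norm(b[k]-b[(k+1)%4]),k) for k in range(4)])
        k1,k2=e[0][1],e[1][1]; m=[(b[k]+b[(k+1)%4])/2 for k in(k1,k2)]
        P=ray(c,m,z); L=np.linalg.norm(P[1]-P[0]); d=P[1]-P[0]
        if .12<L<.18: print('pyl',np.round(P.mean(0)[:2],4),'L',round(L,4),'yaw',round(float(np.degrees(np.arctan2(d[1],d[0])))%180,1),'px',np.round(ce))
E
python3 - <<'E'
from h import *
im=cv2.imread('pics/wrist0.png')[:,:,::-1]; c=ctrl.get_calibration('wrist'); pyl(im,c)
go(.45,.2,.3,175)
E
```

```text
pyl [0.4894 0.1012] L 0.1261 yaw 179.8 px [289.  82.]
pyl [ 0.1424 -0.0215] L 0.1518 yaw 73.9 px [  8. 196.]
pyl [0.4791 0.0063] L 0.1565 yaw 1.5 px [278. 169.]
pyl [ 0.6623 -0.1129] L 0.1689 yaw 168.5 px [428. 256.]
mm [200.  -74.7 -50.2] share [ 1.333 -0.498 -0.334] turn -0.472
```

Call:
send_rows(
  increments=[
    [[0.33, 0, -0.2, 0, 1], [0.66, 0, -0.4, 0, 1], [1, 0, -0.6, 0, 1], [1, 0, -0.6, 0, 1], [1, 0, -0.6, 0, 1], [1, 0, -0.6, 0, 1], [1, 0, -0.6, 0, 1], [1, 0, -0.6, 0, 1]],
  ],
)

```text
time: 0.95
tcp_pos: [0.5247, 0.1489, 0.3396]
tool_rot: [-179.9, 0.0, 89.9]
ft_force: [-0.1, 0.2, 0.1]
finger_gap: 0.0852
gripper_force: 0.0
```

Call:
send_rows(
  increments=[
    [[0.3, -0.1, 0, 0, 1], [0.6, -0.1, 0, 0, 1], [0.8, -0.1, 0, 0, 1], [0.8, -0.1, 0, 0, 1], [0.8, -0.1, 0, 0, 1], [0.8, -0.1, 0, 0, 1], [0.8, -0.1, 0, 0, 1], [0.8, -0.1, 0, 0, 1]],
  ],
)

```text
time: 1.75
tcp_pos: [0.5101, 0.269, 0.3405]
tool_rot: [180.0, -0.0, 89.9]
ft_force: [0.5, 0.5, -0.5]
finger_gap: 0.0855
gripper_force: 0.0
```

```bash
python3 - <<'E'
from h import *
s=ctrl.state(); print(s['time'],s['tcp_pos'],s['tool_rot'])
im,c=snap('wrist','rack1'); pyl(im,c)
np.save('rackcal.npy',c,allow_pickle=True)
E
```

```text
1.75 [0.51013947 0.26902042 0.34048449] [ 1.79993508e+02 -3.54422242e-03  8.99181155e+01]
pyl [0.4756 0.1048] L 0.1555 yaw 178.5 px [296. 266.]
pyl [0.0828 0.0654] L 0.1321 yaw 77.6 px [ 65. 281.]
pyl [0.4803 0.0111] L 0.1546 yaw 1.1 px [301. 316.]
```

View pics/rack1.png

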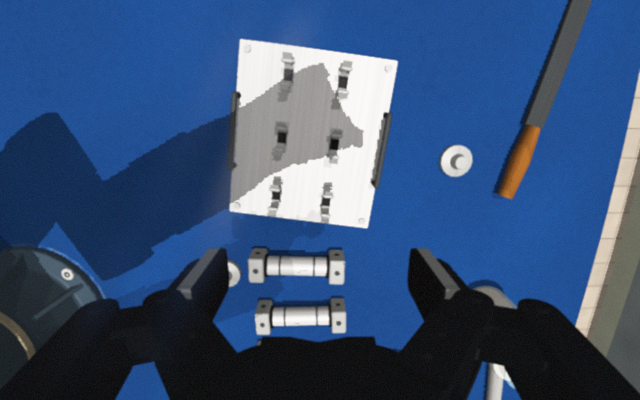

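```bash
python3 - <<'E'
from h import *
c=np.load('rackcal.npy',allow_pickle=True).item()
P=ray(c,[(239,39),(398,61),(367,228),(230,211)],.012); print(np.round(P,4).tolist(),'ctr',P.mean(0))
for a,b in((0,1),(3,2),(3,0),(2,1)):
    d=P[b]-P[a]; print(np.linalg.norm(d),np.degrees(np.arctan2(d[1],d[0])))
Q=ray(c,[(289,69),(344,79),(282,137),(335,144),(277,195),(326,203)],.05); print(np.round(Q,4).tolist())
# refine corners by mask
im=cv2.imread('pics/rack1.png'); h=cv2.cvtColor(im,cv2.COLOR_BGR2HSV); m=((h[:,:,1]<110)&(h[:,:,2]>60)).astype(np.uint8); m[:,:200]=0;m[235:]=0;m[:,405:]=0
m=cv2.morphologyEx(m,cv2.MORPH_CLOSE,np.ones((9,9))); k=max(cv2.findContours(m,0,1)[0],key=cv2.contourArea)
q=cv2.approxPolyDP(k,8,True).reshape(-1,2); print(q.tolist())
E
```

```text
[[0.4029, 0.4368, 0.012], [0.6214, 0.4085, 0.012], [0.5884, 0.1622, 0.012], [0.3728, 0.1905, 0.012]] ctr [0.49639235 0.29947263 0.012     ]
0.22033963040942217 -7.373407422416321
0.2174836227450822 -7.483964797257184
0.24808546975425247 83.0344673613987
0.24850122986323497 82.37519087969132
[[0.4738, 0.3924, 0.05], [0.5439, 0.3803, 0.05], [0.4624, 0.307, 0.05], [0.5335, 0.2976, 0.05], [0.4529, 0.2266, 0.05], [0.522, 0.2148, 0.05]]
[[239, 39], [229, 211], [367, 228], [397, 61]]
```

Call:
send_rows(
  increments=[
    [[-0.3, 0, 0, -0.04, 1], [-0.6, 0, 0, -0.08, 1], [-0.8, 0, 0, -0.12, 1], [-1, 0, 0, -0.16, 1], [-1, 0, 0, -0.2, 1], [-1, 0, 0, -0.23, 1], [-1, 0, 0, -0.235, 1], [-1, 0, 0, -0.235, 1]],
  ],
)

```text
time: 2.6
tcp_pos: [0.51, 0.1198, 0.3404]
tool_rot: [180.0, 0.0, 132.2]
ft_force: [-1.1, -0.4, 0.1]
finger_gap: 0.0855
gripper_force: 0.0
```

```bash
python3 - <<'E'
from h import *
s=ctrl.state(); print(s['time'],s['tcp_pos'],s['tool_rot']); go(.58,-.093,.25,174)
E
```

```text
2.6 [0.50995074 0.11980242 0.34038824] [1.79993676e+02 2.11149519e-04 1.32164145e+02]
mm [-204.8  -90.9   90.4] share [-1.365 -0.606  0.603] turn -0.232
```

Call:
send_rows(
  increments=[
    [[-0.25, -0.15, 0.15, 0, 1], [-0.5, -0.3, 0.3, 0, 1], [-0.75, -0.45, 0.45, 0, 1], [-1, -0.6, 0.6, 0, 1], [-1, -0.6, 0.6, 0, 1], [-1, -0.6, 0.6, 0, 1], [-1, -0.6, 0.6, 0, 1], [-1, -0.6, 0.6, 0, 1]],
  ],
)

```text
time: 3.4
tcp_pos: [0.5446, -0.0504, 0.2511]
tool_rot: [179.9, 0.0, 132.4]
ft_force: [0.6, 0.3, 0.5]
finger_gap: 0.0855
gripper_force: 0.0
```

Call:
send_rows(
  increments=[
    [[-0.3, 0, 0, -0.04, 1], [-0.365, 0, 0, -0.08, 1], [-0.365, 0, 0, -0.12, 1], [-0.365, 0, 0, -0.16, 1], [-0.365, 0, 0, -0.2, 1], [-0.365, 0, 0, -0.23, 1], [-0.365, 0, 0, -0.232, 1], [-0.365, 0, 0, -0.232, 1]],
  ],
)

```text
time: 4.2
tcp_pos: [0.5814, -0.0911, 0.2508]
tool_rot: [-180.0, 0.0, 174.0]
ft_force: [0.4, -0.5, -0.0]
finger_gap: 0.0855
gripper_force: 0.0
```

```bash
sed -i "s/\[:,:,2\]>70)/[:,:,2]>60)/" h.py; python3 - <<'E'
from h import *
s=ctrl.state(); print(s['time'],s['tcp_pos'],s['tool_rot'])
im,c=snap('wrist','p3'); pyl(im,c)
E
```

```text
4.2 [ 0.58137806 -0.09114659  0.25079119] [-1.79998819e+02  4.05980343e-02  1.73981211e+02]
pyl [ 0.4731 -0.0922] L 0.1462 yaw 173.6 px [307.  72.]
pyl [0.5103 0.2104] L 0.1779 yaw 5.4 px [587.  84.]
pyl [0.4887 0.0964] L 0.1264 yaw 1.1 px [484.  77.]
pyl [ 0.6619 -0.1018] L 0.1636 yaw 169.2 px [317. 235.]
```

View pics/p3.png

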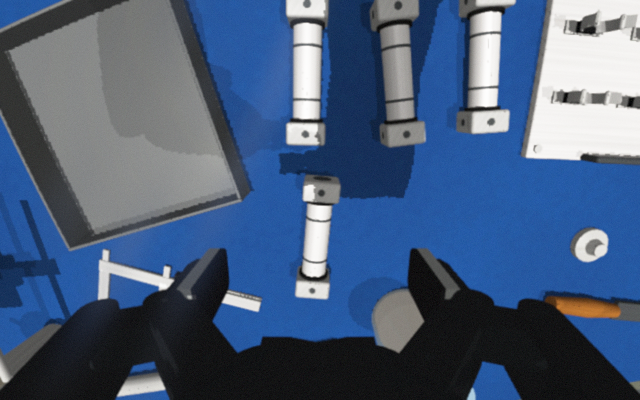

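```bash
python3 - <<'E'
from h import *
c=ctrl.get_calibration('wrist')
for q in([(307,135),(306,3)],[(312,291),(321,187)]):
    P=ray(c,q,.042); d=P[0]-P[1]; print(P.mean(0),np.linalg.norm(d),np.degrees(np.arctan2(d[1],d[0])))
# bin corners top z .045 outer
print(np.round(ray(c,[(70,248),(247,197)],.045),4))
go(.473,-.0925,.10,173.6); go(.473,-.0925,.024,173.6)
E
```

```text
[ 0.47039366 -0.09211065  0.042     ] 0.12769801307208176 -5.9855424503147185
[ 0.65811082 -0.10192684  0.042     ] 0.13352226181518054 -10.609705267493146
[[ 0.6357 -0.4031  0.045 ]
 [ 0.5946 -0.1735  0.045 ]]
mm [107.6 -12.6 150.7] share [ 0.717 -0.084  1.004] turn 0.002
mm [107.6 -12.6 226.7] share [ 0.717 -0.084  1.511] turn 0.002
```

Call:
send_rows(
  increments=[
    [[0.3, -0.04, 0.2, 0, 1], [0.6, -0.08, 0.4, 0, 1], [0.73, -0.084, 0.6, 0, 1], [0.73, -0.084, 0.8, 0, 1], [0.73, -0.084, 1, 0, 1], [0.73, -0.084, 1, 0, 1], [0.73, -0.084, 1, 0, 1], [0.73, -0.084, 1, 0, 1]],
  ],
)

```text
time: 5.05
tcp_pos: [0.4722, -0.0933, 0.1018]
tool_rot: [-180.0, 0.1, 174.0]
ft_force: [-0.1, -0.3, 0.3]
finger_gap: 0.0854
gripper_force: 0.0
```

Call:
send_rows(
  increments=[
    [[0, 0, 0.2, 0, 1], [0, 0, 0.4, 0, 1], [0, 0, 0.5, 0, 1], [0, 0, 0.5, 0, 0.4], [0, 0, 0.5, 0, 0], [0, 0, 0.5, 0, -1], [0, 0, 0.5, 0, -1], [0, 0, 0.5, 0, -1]],
  ],
)

```text
time: 5.85
tcp_pos: [0.4721, -0.0933, 0.0269]
tool_rot: [180.0, 0.2, 174.0]
ft_force: [-2.0, 2.0, 9.7]
finger_gap: 0.0281
gripper_force: 58.4
```

Call:
send_rows(
  increments=[
    [[0, 0, 0, 0, -1], [0, 0, 0, 0, -1], [0, 0, -0.1, 0, -1], [0, 0, -0.2, 0, -1], [0, 0, -0.3, 0, -1], [0, 0, -0.5, 0, -1], [0, 0, -0.5, 0, -1], [0, 0, -0.5, 0, -1]],
  ],
)

```text
time: 6.65
tcp_pos: [0.4713, -0.0933, 0.1006]
tool_rot: [-180.0, 0.1, 174.1]
ft_force: [0.5, -0.3, -5.4]
finger_gap: 0.0282
gripper_force: 60.7
```

```bash
python3 - <<'E'
from h import *
s=ctrl.state(); print({k:np.round(s[k],3).tolist() for k in('time','tcp_pos','tool_rot','ft_force','ft_torque','finger_gap','gripper_force')})
im,c=snap('wrist','g3'); snap('side','s3')
E
```

```text
{'time': 6.65, 'tcp_pos': [0.471, -0.093, 0.101], 'tool_rot': [-179.991, 0.083, 174.056], 'ft_force': [0.534, -0.263, -5.419], 'ft_torque': [0.029, -0.051, -0.003], 'finger_gap': 0.028, 'gripper_force': 60.725}
```

View pics/g3.png

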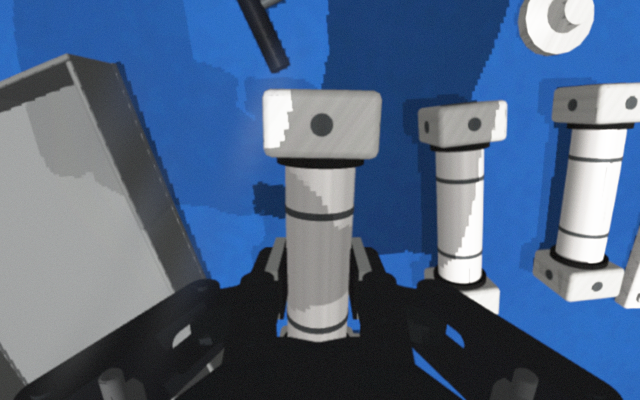

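```bash
cat >> h.py <<'E'
def hole(im,c,s,off=0.006):
    g=cv2.cvtColor(im,cv2.COLOR_RGB2GRAY)[:330,240:400]; m=(g<75).astype(np.uint8)
    n,l,st,ce=cv2.connectedComponentsWithStats(m); R=Rn.from_euler('xyz',s['tool_rot'],degrees=True).as_matrix(); p=np.array(s['tcp_pos'])
    K,D,Rc,t=cam(c)
    for i in range(1,n):
        x,y,w,h,a=st[i]
        if 30<a<1500 and .5<w/h<2.2 and a/(w*h)>.65 and x>0 and x+w<160 and y>0:
            uv=ce[i]+[240,0]; q=cv2.undistortPoints(np.array(uv).reshape(1,1,2),K,D).ravel(); d=R.T@Rc.T@np.array([q[0],q[1],1]); o=R.T@(-Rc.T@t-p)
            k=-o[1]/d[1] if abs(d[1])>.02 else None
            # plane tool y=0 is nearly along view; use distance constraint: point at radius from pivot
            ks=np.linspace(.05,.4,3000); X=o+d*ks[:,None]; X[:,2]-=off; r=np.hypot(X[:,0],X[:,2]); j=np.argmin(abs(r-np.hypot(.063,.021)))
            th=np.degrees(np.arctan2(-X[j,2],X[j,0])-np.arctan2(.021,.063)); print('hole',np.round(uv),'a',a,'tilt(+ near end up)',round(th,1),'miss',round(abs(r-np.hypot(.063,.021)).min(),4))
E
python3 - <<'E'
from h import *
im=cv2.imread('pics/g3.png')[:,:,::-1]; c=ctrl.get_calibration('wrist'); s=ctrl.state()
hole(im,c,s); print(np.round(ray(c,[(70,56),(192,283)],.045),4))
e=proj(c,[s['tcp_pos']]);print(e)
E
```

```text
hole [321. 125.] a 328 tilt(+ near end up) -34.7 miss 0.0
[[ 0.3544 -0.2219  0.045 ]
 [ 0.501  -0.1815  0.045 ]]
[[319.33992152 270.78276272]]
```

```bash
cat >> h.py <<'E'
def pred(c,s,off=.006,slide=0):
    R=Rn.from_euler('xyz',s['tool_rot'],degrees=True).as_matrix()
    for th in(-25,-20,-15,-10,0,10,15,20,25):
        a=np.radians(th); X=np.array([(.063+slide)*np.cos(a)-.021*np.sin(a),0,off-(.063+slide)*np.sin(a)-.021*np.cos(a)])
        print(th,np.round(proj(c,[np.array(s['tcp_pos'])+R@X])[0]),end=' ')
    print()
E
python3 - <<'E'
from h import *
c=ctrl.get_calibration('wrist'); s=ctrl.state(); pred(c,s)
u=np.array([np.cos(np.radians(10)),np.sin(np.radians(10))]); print(np.array([.3544,-.2219])+ .112*np.array([u[1],-u[0]]))
E
```

```text
-25 [320. 120.] -20 [320. 120.] -15 [320. 120.] -10 [320. 122.] 0 [320. 131.] 10 [320. 147.] 15 [320. 159.] 20 [320. 172.] 25 [320. 188.] 
[ 0.3738486  -0.33219847]
```

```bash
python3 - <<'E'
from h import *
go(.429,-.327,.10,190); go(.429,-.327,.10,190,frm=[.471-.0,-.093,.10,190])
E
```

```text
mm [  16.8 -236.9   -0.6] share [ 0.112 -1.58  -0.004] turn -0.089
mm [  82.  -223.2   -0. ] share [ 0.547 -1.488 -0.   ] turn 0.0
```

Call:
send_rows(
  increments=[
    [[0.02, -0.2, -0.06, 0, -1], [0.04, -0.5, -0.06, 0, -1], [0.06, -0.8, -0.06, 0, -1], [0.07, -1, -0.06, 0, -1], [0.07, -1, -0.06, 0, -1], [0.07, -1, -0.06, 0, -1], [0.07, -1, -0.06, 0, -1], [0.07, -1, -0.06, 0, -1]],
  ],
)

```text
time: 7.55
tcp_pos: [0.4449, -0.2403, 0.1089]
tool_rot: [180.0, -0.1, 174.1]
ft_force: [-0.8, 0.2, -4.1]
finger_gap: 0.0283
gripper_force: 60.9
```

Call:
send_rows(
  increments=[
    [[0.02, -0.2, 0, -0.02, -1], [0.04, -0.4, 0, -0.05, -1], [0.04, -0.58, 0, -0.089, -1], [0.04, -0.58, 0, -0.089, -1], [0.04, -0.58, 0, -0.089, -1], [0.04, -0.58, 0, -0.089, -1], [0.04, -0.58, 0, -0.089, -1], [0.04, -0.58, 0, -0.089, -1]],
  ],
)

```text
time: 8.35
tcp_pos: [0.4303, -0.3264, 0.1094]
tool_rot: [180.0, -0.0, -169.9]
ft_force: [0.0, 0.3, -4.4]
finger_gap: 0.0284
gripper_force: 61.1
```

Call:
send_rows(
  increments=[
    [[0, 0, 0.1, 0, -1], [0, 0, 0.2, 0, -1], [0, 0, 0.24, 0, -1], [0, 0, 0.26, 0, -1], [0, 0, 0.28, 0, -1], [0, 0, 0.3, 0, -1], [0, 0, 0.3, 0, -1], [0, 0, 0.3, 0, -1]],
  ],
)

```text
time: 9.15
tcp_pos: [0.4314, -0.3273, 0.0657]
tool_rot: [-179.9, 0.2, -169.9]
ft_force: [3.5, 3.3, 3.8]
finger_gap: 0.0285
gripper_force: 62.4
```

```bash
cat >> h.py <<'E'
def st(f=None,n='wrist'):
    s=ctrl.state(); print({k:np.round(s[k],3).tolist() for k in('time','tcp_pos','tool_rot','ft_force','ft_torque','finger_gap','gripper_force')})
    R=Rn.from_euler('xyz',s['tool_rot'],degrees=True).as_matrix(); print('tool torque',np.round(R.T@s['ft_torque'],3))
    if f:
        im,c=snap(n,f); hole(im,c,s); pred(c,s)
    return s
E
python3 - <<'E'
from h import *
st('t3a'); snap('scene','t3as')
E
```

```text
{'time': 9.15, 'tcp_pos': [0.431, -0.327, 0.066], 'tool_rot': [-179.938, 0.159, -169.902], 'ft_force': [3.478, 3.281, 3.845], 'ft_torque': [0.686, -0.19, -0.152], 'finger_gap': 0.029, 'gripper_force': 62.362}
tool torque [-0.642 -0.307  0.154]
-25 [320. 121.] -20 [320. 120.] -15 [320. 120.] -10 [320. 122.] 0 [320. 131.] 10 [320. 148.] 15 [320. 159.] 20 [321. 173.] 25 [321. 189.]
```

View pics/t3a.png

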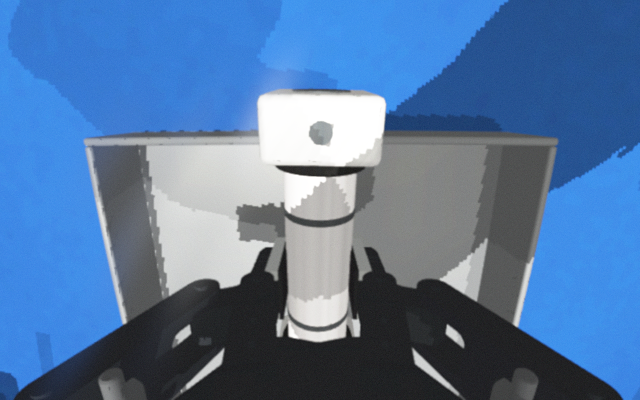

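Call:
send_rows(
  increments=[
    [[0, 0, -0.1, 0, -1], [0.05, 0, -0.1, 0, -1], [0.05, 0, -0.05, 0, -1], [0.05, 0, -0.02, 0, -1], [0.05, 0, 0.01, 0, -1], [0.05, 0, 0.03, 0, -1], [0.05, 0, 0.05, 0, -1], [0.05, 0, 0.07, 0, -1]],
  ],
)

```text
time: 10.05
tcp_pos: [0.4238, -0.3283, 0.0542]
tool_rot: [180.0, 0.1, -169.9]
ft_force: [3.6, 3.4, 6.3]
finger_gap: 0.0282
gripper_force: 63.3
```

```bash
python3 - <<'E'
from h import *
st('t3b'); im,c=snap('side','t3bs'); cv2.imwrite('pics/t3c.png',np.hstack([cv2.imread('pics/t3b.png')[60:360,200:440],cv2.resize(cv2.imread('pics/t3bs.png')[200:340,220:420],None,fx=2.14,fy=2.14)[:300]]))
E
```

```text
{'time': 10.05, 'tcp_pos': [0.424, -0.328, 0.054], 'tool_rot': [179.997, 0.132, -169.895], 'ft_force': [3.598, 3.391, 6.349], 'ft_torque': [0.637, -0.39, -0.173], 'finger_gap': 0.028, 'gripper_force': 63.292}
tool torque [-0.559 -0.496  0.174]
-25 [320. 121.] -20 [320. 120.] -15 [320. 120.] -10 [320. 122.] 0 [320. 131.] 10 [320. 148.] 15 [321. 159.] 20 [321. 173.] 25 [321. 189.]
```

View pics/t3c.png

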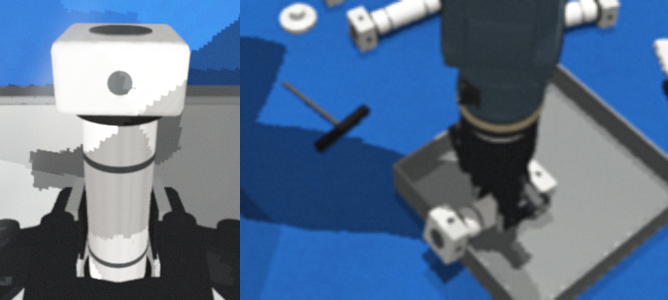

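```bash
cat >> h.py <<'E'
from scipy.optimize import least_squares
def solve(c,s,rows,slide=None,off=None):
    # rows: top-hole row, end-hole row (or None), tube/head
    R=Rn.from_euler('xyz',s['tool_rot'],degrees=True).as_matrix(); p=np.array(s['tcp_pos'])
    pts=[(.063,.021),(.075,0)]
    def f(v,full=False):
        th,of,sl=v; a=np.radians(th); e=[]
        for (x,h),r in zip(pts,rows):
            if r is None: continue
            x=x+sl; X=np.array([x*np.cos(a)-h*np.sin(a),0,of-x*np.sin(a)-h*np.cos(a)]); e.append(proj(c,[p+R@X])[0,1]-r)
        e+= [(of-(.006 if off is None else off))*(100 if off is None else 1e5),(sl-(0 if slide is None else slide))*(100 if slide is None else 1e5)]
        return e
    v=least_squares(f,[10,.006,0],x_scale=[1,.001,.001]); print('tilt %.1f off %.4f slide %.4f'%tuple(v.x),np.round(v.fun,2))
E
python3 - <<'E'
from h import *
c=ctrl.get_calibration('wrist'); s=ctrl.state()
solve(c,s,(125,None),off=.006,slide=None)
for sl in(0,-.003,.003): solve(c,s,(143,90),slide=sl)
solve(c,s,(143,90))
E
```

```text
tilt -6.1 off 0.0060 slide -0.0000 [-0.  0. -0.]
tilt 1.5 off -0.0312 slide 0.0000 [ 0.16  1.8  -3.72  0.07]
tilt -2.6 off -0.0258 slide -0.0030 [ 2.59 14.05 -3.18  0.56]
tilt 11.1 off -0.0017 slide 0.0030 [-0.06  0.26 -0.77  0.01]
tilt 13.5 off 0.0054 slide 0.0041 [-0.01  0.02 -0.06  0.41]
```

Call:
send_rows(
  increments=[
    [[0, 0, 0.01, 0, -1], [0, 0, 0.02, 0, -1], [0, 0, 0.03, 0, -1], [0, 0, 0.035, 0, -1], [0, 0, 0.04, 0, -1], [0, 0, 0.045, 0, -1], [0, 0, 0.05, 0, -1], [0, 0, 0.05, 0, -1]],
  ],
)

```text
time: 10.95
tcp_pos: [0.4243, -0.3292, 0.05]
tool_rot: [-179.8, 0.2, -169.9]
ft_force: [-4.4, 9.4, 41.8]
finger_gap: 0.0283
gripper_force: 59.7
```

```bash
python3 - <<'E'
from h import *
st('t3d'); im=cv2.imread('pics/t3d.png')[50:250,240:400]; g=cv2.cvtColor(im,cv2.COLOR_BGR2GRAY)
m=(g<110).astype(np.uint8); n,l,a,ce=cv2.connectedComponentsWithStats(m)
for i in range(1,n):
    if 15<a[i,4]<3000: print(a[i],np.round(ce[i]+[240,50]))
E
```

```text
{'time': 10.95, 'tcp_pos': [0.424, -0.329, 0.05], 'tool_rot': [-179.811, 0.233, -169.889], 'ft_force': [-4.423, 9.396, 41.809], 'ft_torque': [1.714, 1.211, 0.075], 'finger_gap': 0.028, 'gripper_force': 59.73}
tool torque [-1.9    0.891 -0.07 ]
-25 [320. 121.] -20 [320. 120.] -15 [320. 121.] -10 [320. 122.] 0 [320. 131.] 10 [320. 148.] 15 [320. 159.] 20 [321. 173.] 25 [321. 189.] 
[ 46  34  65  16 820] [318.  92.]
[148  59  12  49 453] [395. 135.]
[ 21 197  12   3  30] [267. 248.]
[124 197  11   3  29] [369. 248.]
```

Call:
send_rows(
  increments=[
    [[0, 0, -0.02, 0, -1], [0, 0, -0.02, 0, -1], [0, 0, -0.1, 0, -1], [0, 0, -0.25, 0, -1], [0, 0, -0.4, 0, -1], [0, 0, -0.4, 0, -1], [0, 0, -0.4, 0, -1], [0, 0, -0.4, 0, -1]],
  ],
)

```text
time: 11.8
tcp_pos: [0.4217, -0.328, 0.1048]
tool_rot: [179.9, -0.1, -169.9]
ft_force: [0.0, 0.0, -4.9]
finger_gap: 0.0283
gripper_force: 59.9
```

```bash
python3 - <<'E'
from h import *
st('t3e'); cv2.imwrite('pics/t3ec.png',cv2.imread('pics/t3e.png')[60:360,200:440])
go(.321,-.347,.11,190)
E
```

```text
{'time': 11.8, 'tcp_pos': [0.422, -0.328, 0.105], 'tool_rot': [179.893, -0.116, -169.93], 'ft_force': [0.038, 0.0, -4.939], 'ft_torque': [0.004, 0.047, 0.051], 'finger_gap': 0.028, 'gripper_force': 59.909}
tool torque [-0.012  0.045 -0.051]
-25 [320. 121.] -20 [320. 120.] -15 [320. 121.] -10 [320. 122.] 0 [320. 131.] 10 [320. 148.] 15 [321. 159.] 20 [321. 173.] 25 [321. 189.] 
mm [102.5  -1.1  -5.2] share [ 0.683 -0.008 -0.035] turn 0.0
```

View pics/t3ec.png

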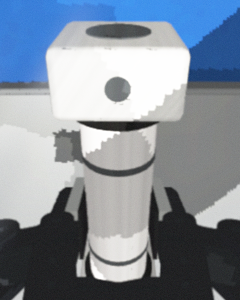

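Call:
send_rows(
  increments=[
    [[0, 0, -0.15, 0, -1], [0.2, 0, -0.15, 0, -1], [0.4, 0, -0.15, 0, -1], [0.6, 0, -0.15, 0, -1], [0.72, 0, -0.15, 0, -1], [0.72, 0, -0.15, 0, -1], [0.72, 0, -0.1, 0, -1], [0.72, 0, -0.05, 0, -1]],
  ],
)

```text
time: 12.65
tcp_pos: [0.3169, -0.3474, 0.1129]
tool_rot: [180.0, 0.0, -169.9]
ft_force: [0.3, 1.1, -5.8]
finger_gap: 0.0277
gripper_force: 60.2
```

Call:
send_rows(
  increments=[
    [[0, 0, 0.06, 0, -1], [0, 0, 0.12, 0, -1], [0, 0, 0.18, 0, -1], [0, 0, 0.24, 0, -1], [0, 0, 0.3, 0, -1], [0, 0, 0.35, 0, -1], [0, 0, 0.38, 0, -1], [0, 0, 0.39, 0, -1]],
  ],
)

```text
time: 13.45
tcp_pos: [0.3151, -0.3477, 0.0548]
tool_rot: [-180.0, -0.2, -170.0]
ft_force: [-10.1, -2.4, 6.8]
finger_gap: 0.0279
gripper_force: 63.8
```

```bash
python3 - <<'E'
from h import *
st('t3f'); im,c=snap('side','t3fs'); cv2.imwrite('pics/t3g.png',np.hstack([cv2.imread('pics/t3f.png')[60:360,200:440],cv2.resize(cv2.imread('pics/t3fs.png')[200:340,160:360],None,fx=2.14,fy=2.14)[:300]]))
E
```

```text
{'time': 13.45, 'tcp_pos': [0.315, -0.348, 0.055], 'tool_rot': [-179.97, -0.161, -169.965], 'ft_force': [-10.122, -2.399, 6.819], 'ft_torque': [-0.34, 1.328, -0.043], 'finger_gap': 0.028, 'gripper_force': 63.786}
tool torque [0.103 1.367 0.042]
hole [364. 190.] a 1217 tilt(+ near end up) 25.3 miss 0.0
-25 [320. 121.] -20 [320. 120.] -15 [320. 121.] -10 [320. 122.] 0 [320. 131.] 10 [321. 148.] 15 [321. 159.] 20 [321. 173.] 25 [321. 189.]
```

View pics/t3g.png

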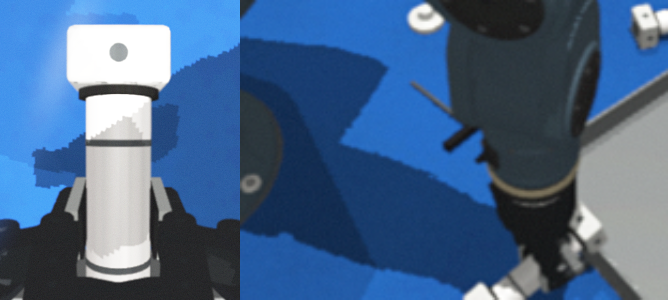

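Call:
send_rows(
  increments=[
    [[0, 0, 0.01, 0, -1], [0, 0, 0.02, 0, -1], [0, 0, 0.03, 0, -1], [0, 0, 0.04, 0, -1], [0, 0, 0.05, 0, -1], [0, 0, 0.055, 0, -1], [0, 0, 0.055, 0, -1], [0, 0, 0.055, 0, -1]],
  ],
)

```text
time: 14.35
tcp_pos: [0.3154, -0.3478, 0.0495]
tool_rot: [-179.9, -0.1, -170.0]
ft_force: [-16.1, 6.2, 42.9]
finger_gap: 0.0279
gripper_force: 69.0
```

Call:
send_rows(
  increments=[
    [[0, 0, 0, 0, -1], [0, 0, 0, 0, -1], [0, 0, -0.1, 0, -1], [0, 0, -0.25, 0, -1], [0, 0, -0.4, 0, -1], [0, 0, -0.4, 0, -1], [0, 0, -0.4, 0, -1], [0, 0, -0.4, 0, -1]],
  ],
)

```text
time: 15.15
tcp_pos: [0.3158, -0.3468, 0.1056]
tool_rot: [179.9, -0.1, -169.9]
ft_force: [0.2, -0.2, -4.8]
finger_gap: 0.0281
gripper_force: 63.6
```

```bash
cat >> h.py <<'E'
def tq(n=4):
    A=[];F=[]
    for k in range(n):
        s=ctrl.state(); R=Rn.from_euler('xyz',s['tool_rot'],degrees=True).as_matrix(); A.append(R.T@s['ft_torque']); F.append(s['ft_force']); im=ctrl.snapshot('wrist')
    cv2.imwrite('pics/last.png',im[:,:,::-1])
    print('t',s['time'],'torque tool',np.round(np.mean(A,0),3),'sd',np.round(np.std(A,0),3),'F',np.round(np.mean(F,0),2),'gap',s['finger_gap'],np.round(s['tcp_pos'],4)); rows(im)
def rows(im):
    # marks along column 318: dark->bright transitions of held pylon
    g=cv2.cvtColor(im,cv2.COLOR_RGB2GRAY)[:340,290:350].mean(1); d=np.diff(g); k=[int(i) for i in np.argsort(-abs(d))[:12]]; print('edges',sorted((i,int(d[i])) for i in k))
E
python3 - <<'E'
from h import *
tq()
E
```

```text
t 15.3 torque tool [-0.013 -0.068  0.027] sd [0.015 0.013 0.015] F [ 0.08 -0.06 -4.32] gap 0.028139883282189214 [ 0.3159 -0.347   0.1059]
edges [(85, 62), (142, -58), (143, -59), (152, 72), (153, 64), (154, 36), (197, -67), (198, -42), (203, 41), (204, 69), (326, -37), (333, 38)]
```

```bash
python3 - <<'E'
from h import *
go(.527,-.3755,.106,190); go(.57,.03,.25,190,frm=[.527,-.3755,.15,190]); go(.48,.00,.25,180,frm=[.527,-.3755,.15,190])
E
```

```text
mm [-2.028e+02 -6.490e+01  2.000e-01] share [-1.352e+00 -4.330e-01  1.000e-03] turn 0.0
mm [-112.8  391.9 -100. ] share [-0.752  2.612 -0.667] turn 0.0
mm [ -18.9  378.  -100. ] share [-0.126  2.52  -0.667] turn 0.056
```

Call:
send_rows(
  increments=[
    [[0, 0, -0.13, 0, -1], [-0.3, -0.15, -0.13, 0, -1], [-0.6, -0.3, -0.13, 0, -1], [-0.9, -0.43, -0.13, 0, -1], [-1, -0.433, -0.13, 0, -1], [-1, -0.433, -0.13, 0, -1], [-1, -0.433, -0.13, 0, -1], [-1, -0.433, -0.13, 0, -1]],
  ],
)

```text
time: 16.15
tcp_pos: [0.4741, -0.3848, 0.1262]
tool_rot: [179.9, -0.1, -169.9]
ft_force: [-0.1, -1.1, -5.0]
finger_gap: 0.028
gripper_force: 63.3
```

Call:
send_rows(
  increments=[
    [[-0.2, 0, 0, 0, -1], [-0.352, 0, 0, 0, -1], [-0.352, 0, 0.1, 0, -1], [-0.352, 0, 0.3, 0, -1], [-0.352, 0, 0.4, 0, -1], [-0.352, 0, 0.45, 0, -1], [-0.352, 0, 0.5, 0, -1], [-0.352, 0, 0.54, 0, -1]],
  ],
)

```text
time: 16.95
tcp_pos: [0.5288, -0.3765, 0.0471]
tool_rot: [-179.9, 0.2, -169.9]
ft_force: [7.6, 4.4, 8.4]
finger_gap: 0.028
gripper_force: 64.5
```

Call:
send_rows(
  increments=[
    [[0, 0, 0.03, 0, -1], [0, 0, 0.06, 0, -1], [0, 0, 0.08, 0, -1], [0, 0, 0.09, 0, -1], [0, 0, 0.095, 0, -1], [0, 0, 0.1, 0, -1], [0, 0, 0.1, 0, -1], [0, 0, 0.1, 0, -1]],
  ],
)

```text
time: 17.75
tcp_pos: [0.5299, -0.3771, 0.0333]
tool_rot: [-179.8, 0.3, -169.9]
ft_force: [5.1, 0.9, 4.4]
finger_gap: 0.0282
gripper_force: 64.1
```

Call:
send_rows(
  increments=[
    [[0, 0, 0.1, 0, -1], [0, 0, 0.08, 0, 0.05], [0, 0, 0.08, 0, 0.05], [0, 0, 0.08, 0, 0.05], [0, 0, -0.1, 0, 0.05], [0, 0, -0.3, 0, 0.1], [0, 0, -0.6, 0, 1], [0, 0, -0.8, 0, 1]],
  ],
)

```text
time: 18.55
tcp_pos: [0.5278, -0.3765, 0.1537]
tool_rot: [-179.9, 0.1, -169.9]
ft_force: [0.4, -0.5, -0.6]
finger_gap: 0.0744
gripper_force: 0.0
```

```bash
python3 - <<'E'
from h import *
s=ctrl.state(); print(s['time'],s['tcp_pos'],s['tool_rot'],s['finger_gap'])
for n in('side','scene'):
    im,c=snap(n,n+'1'); pyl(im,c,.025)
E
```

```text
18.55 [ 0.52779388 -0.37648608  0.1537024 ] [-1.79878823e+02  1.04540211e-01 -1.69935327e+02] 0.07443704965751963
pyl [0.4825 0.006 ] L 0.1656 yaw 2.1 px [296. 205.]
pyl [0.4813 0.0022] L 0.1723 yaw 1.5 px [304. 193.]
pyl [ 0.6611 -0.1034] L 0.1725 yaw 168.3 px [331. 243.]
pyl [ 0.6237 -0.6129] L 0.1754 yaw 0.6 px [193. 372.]
```

```bash
python3 - <<'E'
from h import *
go(.660,-.102,.154,169.5)
go(.660,-.102,.154,169.5,frm=[.66,-.12,.154,169.5])
E
```

```text
mm [-176.8  248.5    1.9] share [-1.179  1.657  0.013] turn 0.114
mm [ 3.3 17.7 -0. ] share [ 0.022  0.118 -0.   ] turn 0.0
```

Call:
send_rows(
  increments=[
    [[-0.15, 0.2, 0, 0, 1], [-0.35, 0.45, 0, 0, 1], [-0.5, 0.7, 0, 0, 1], [-0.6, 0.83, 0, 0, 1], [-0.6, 0.83, 0, 0, 1], [-0.6, 0.83, 0, 0, 1], [-0.6, 0.83, 0, 0, 1], [-0.6, 0.83, 0, 0, 1]],
  ],
)

```text
time: 19.45
tcp_pos: [0.5936, -0.2387, 0.1503]
tool_rot: [-180.0, -0.0, -170.0]
ft_force: [-1.0, -0.2, 0.4]
finger_gap: 0.0852
gripper_force: 0.0
```

Call:
send_rows(
  increments=[
    [[-0.15, 0.2, 0, 0.03, 1], [-0.35, 0.45, 0, 0.06, 1], [-0.5, 0.7, 0, 0.09, 1], [-0.58, 0.827, 0, 0.114, 1], [-0.58, 0.827, 0, 0.114, 1], [-0.58, 0.827, 0, 0.114, 1], [-0.58, 0.827, 0, 0.114, 1], [-0.58, 0.827, 0, 0.114, 1]],
  ],
)

```text
time: 20.25
tcp_pos: [0.6577, -0.1017, 0.1506]
tool_rot: [-180.0, -0.0, 169.5]
ft_force: [1.3, -0.5, -0.4]
finger_gap: 0.0855
gripper_force: 0.0
```

Call:
send_rows(
  increments=[
    [[0, 0, 0.2, 0, 1], [0, 0, 0.4, 0, 1], [0, 0, 0.6, 0, 1], [0, 0, 0.8, 0, 1], [0, 0, 0.85, 0, 0.3], [0, 0, 0.85, 0, -1], [0, 0, 0.85, 0, -1], [0, 0, 0.85, 0, -1]],
  ],
)

```text
time: 21.05
tcp_pos: [0.6592, -0.1008, 0.025]
tool_rot: [-180.0, 0.2, 169.5]
ft_force: [-6.6, 1.2, 36.2]
finger_gap: 0.0284
gripper_force: 56.6
```

Call:
send_rows(
  increments=[
    [[0, 0, 0, 0, -1], [0, 0, 0, 0, -1], [0, 0, -0.1, 0, -1], [0, 0, -0.3, 0, -1], [0, 0, -0.5, 0, -1], [0, 0, -0.6, 0, -1], [0, 0, -0.6, 0, -1], [0, 0, -0.6, 0, -1]],
  ],
)

```text
time: 21.85
tcp_pos: [0.6579, -0.1001, 0.1128]
tool_rot: [180.0, -0.0, 169.6]
ft_force: [-0.2, -0.5, -5.6]
finger_gap: 0.028
gripper_force: 60.0
```

```bash
python3 - <<'E'
from h import *
tq(3); print(ctrl.state()['tool_rot']); go(.424,-.328,.118,190)
E
```

```text
t 21.95 torque tool [ 0.015 -0.013 -0.002] sd [0.045 0.014 0.034] F [-0.27  0.45 -4.8 ] gap 0.028361447123405468 [ 0.6573 -0.1     0.1116]
edges [(100, 37), (168, -56), (169, -66), (170, -27), (178, 65), (179, 81), (180, 31), (223, -36), (230, 31), (231, 29), (336, -34), (337, -44)]
[-1.79997830e+02 -1.44744185e-01  1.69563223e+02]
mm [ 188.1 -266.4   -6.5] share [ 1.254 -1.776 -0.043] turn -0.114
```

Call:
send_rows(
  increments=[
    [[0.15, -0.2, -0.03, 0, -1], [0.35, -0.5, -0.03, 0, -1], [0.5, -0.75, -0.03, 0, -1], [0.627, -0.888, -0.03, 0, -1], [0.627, -0.888, -0.03, 0, -1], [0.627, -0.888, -0.03, 0, -1], [0.627, -0.888, -0.03, 0, -1], [0.627, -0.888, -0.03, 0, -1]],
  ],
)

```text
time: 22.8
tcp_pos: [0.5422, -0.2134, 0.1171]
tool_rot: [180.0, -0.0, 169.6]
ft_force: [0.3, 0.2, -3.7]
finger_gap: 0.0284
gripper_force: 60.3
```

Call:
send_rows(
  increments=[
    [[0.15, -0.2, 0, -0.03, -1], [0.35, -0.5, 0, -0.06, -1], [0.5, -0.75, 0, -0.09, -1], [0.627, -0.888, 0, -0.114, -1], [0.627, -0.888, 0, -0.114, -1], [0.627, -0.888, 0, -0.114, -1], [0.627, -0.888, 0, -0.114, -1], [0.627, -0.888, 0, -0.114, -1]],
  ],
)

```text
time: 23.6
tcp_pos: [0.4259, -0.3274, 0.1175]
tool_rot: [180.0, 0.0, -169.8]
ft_force: [0.4, -0.4, -4.1]
finger_gap: 0.0282
gripper_force: 60.6
```

```bash
python3 - <<'E'
from h import *
st(); go(.424,-.328,.050,190)
E
```

```text
{'time': 23.6, 'tcp_pos': [0.426, -0.327, 0.117], 'tool_rot': [179.996, 0.005, -169.842], 'ft_force': [0.422, -0.437, -4.102], 'ft_torque': [-0.032, 0.002, -0.036], 'finger_gap': 0.028, 'gripper_force': 60.646}
tool torque [0.031 0.008 0.036]
mm [ 2.  -0.3 67.5] share [ 0.013 -0.002  0.45 ] turn 0.001
```

Call:
send_rows(
  increments=[
    [[0.03, 0, 0.15, 0, -1], [0.04, 0, 0.25, 0, -1], [0.04, 0, 0.3, 0, -1], [0.04, 0, 0.34, 0, -1], [0.04, 0, 0.37, 0, -1], [0.04, 0, 0.4, 0, -1], [0.04, 0, 0.43, 0, -1], [0.04, 0, 0.44, 0, -1]],
  ],
)

```text
time: 24.4
tcp_pos: [0.4216, -0.3295, 0.0532]
tool_rot: [-179.9, 0.3, -169.9]
ft_force: [7.4, 5.0, 5.0]
finger_gap: 0.0286
gripper_force: 63.4
```

Call:
send_rows(
  increments=[
    [[0, 0, 0.01, 0, -1], [0, 0, 0.015, 0, -1], [0, 0, 0.02, 0, -1], [0, 0, 0.02, 0, -1], [0, 0, 0.02, 0, -1], [0, 0, 0.02, 0, -1], [0, 0, 0.02, 0, -1], [0, 0, 0.02, 0, -1]],
  ],
)

```text
time: 25.2
tcp_pos: [0.4219, -0.3296, 0.0505]
tool_rot: [-179.9, 0.3, -169.9]
ft_force: [7.3, 6.0, 7.3]
finger_gap: 0.0283
gripper_force: 64.2
```

Call:
send_rows(
  increments=[
    [[0, 0, -0.1, 0, -1], [0, 0, -0.2, 0, -1], [0, 0, -0.4, 0, -1], [0, 0, -0.5, 0, -1], [0, 0, -0.5, 0, -1], [0, 0, -0.5, 0, -1], [0, 0, -0.5, 0, -1], [0, 0, -0.5, 0, -1]],
  ],
)

```text
time: 26.0
tcp_pos: [0.4184, -0.3287, 0.1224]
tool_rot: [179.9, -0.1, -169.9]
ft_force: [-0.5, 0.3, -4.9]
finger_gap: 0.0284
gripper_force: 62.7
```

```bash
python3 - <<'E'
from h import *
tq(3); go(.3155,-.347,.12,190)
E
```

```text
t 26.1 torque tool [ 0.021 -0.025 -0.028] sd [0.017 0.017 0.03 ] F [-0.32  0.05 -4.95] gap 0.027822413550933872 [ 0.4186 -0.3289  0.1227]
edges [(97, -30), (98, -26), (109, 28), (110, 29), (190, -63), (191, -69), (198, 25), (199, 31), (200, 41), (201, 33), (245, 26), (338, -35)]
mm [104.8   0.3   2.9] share [0.698 0.002 0.019] turn 0.0
```

Call:
send_rows(
  increments=[
    [[0.1, 0, -0.03, 0, -1], [0.3, 0, -0.03, 0, -1], [0.5, 0, -0.03, 0, -1], [0.7, 0, -0.03, 0, -1], [0.7, 0, 0, 0, -1], [0.7, 0, 0.05, 0, -1], [0.7, 0, 0.1, 0, -1], [0.7, 0, 0.15, 0, -1]],
  ],
)

```text
time: 26.95
tcp_pos: [0.316, -0.3475, 0.1003]
tool_rot: [180.0, -0.0, -169.9]
ft_force: [0.5, 0.1, -3.9]
finger_gap: 0.0282
gripper_force: 62.6
```

Call:
send_rows(
  increments=[
    [[0, 0, 0.06, 0, -1], [0, 0, 0.12, 0, -1], [0, 0, 0.18, 0, -1], [0, 0, 0.22, 0, -1], [0, 0, 0.26, 0, -1], [0, 0, 0.29, 0, -1], [0, 0, 0.32, 0, -1], [0, 0, 0.34, 0, -1]],
  ],
)

```text
time: 27.75
tcp_pos: [0.3144, -0.3477, 0.0496]
tool_rot: [-180.0, -0.1, -170.0]
ft_force: [-9.8, -2.8, 5.9]
finger_gap: 0.0278
gripper_force: 66.5
```

Call:
send_rows(
  increments=[
    [[0, 0, 0.01, 0, -1], [0, 0, 0.02, 0, -1], [0, 0, 0.02, 0, -1], [0, 0, 0.02, 0, -1], [0, 0, 0.02, 0, -1], [0, 0, 0.02, 0, -1], [0, 0, 0.02, 0, -1], [0, 0, 0.02, 0, -1]],
  ],
)

```text
time: 28.55
tcp_pos: [0.3144, -0.3477, 0.047]
tool_rot: [-180.0, -0.1, -170.0]
ft_force: [-9.5, -1.2, 7.3]
finger_gap: 0.0281
gripper_force: 67.7
```

Call:
send_rows(
  increments=[
    [[0, 0, -0.1, 0, -1], [0, 0, -0.2, 0, -1], [0, 0, -0.4, 0, -1], [0, 0, -0.5, 0, -1], [0, 0, -0.5, 0, -1], [0, 0, -0.5, 0, -1], [0, 0, -0.5, 0, -1], [0, 0, -0.5, 0, -1]],
  ],
)

```text
time: 29.35
tcp_pos: [0.3151, -0.347, 0.1209]
tool_rot: [179.9, -0.1, -169.9]
ft_force: [-1.6, 0.2, -4.3]
finger_gap: 0.0279
gripper_force: 65.9
```

```bash
python3 - <<'E'
from h import *
tq(3)
E
```

```text
t 29.45 torque tool [ 0.008 -0.007 -0.   ] sd [0.02  0.031 0.036] F [-0.64  0.13 -4.62] gap 0.028129020468608816 [ 0.3153 -0.3472  0.1213]
edges [(96, 51), (97, 44), (154, -64), (155, -57), (164, 82), (165, 61), (166, 32), (209, -66), (210, -49), (216, 66), (217, 33), (338, -32)]
```

```bash
cat >> h.py <<'E'
def ringrows(off,level,rr):
    c=ctrl.get_calibration('wrist'); s=ctrl.state(); R=Rn.from_euler('xyz',s['tool_rot'],degrees=True).as_matrix()
    def row(th,sl):
        a=np.radians(th); x=.051+sl; h=.021; return proj(c,[np.array(s['tcp_pos'])+R@np.array([x*np.cos(a)-h*np.sin(a),0,off-x*np.sin(a)-h*np.cos(a)])])[0,1]
    sl=min(np.linspace(-.015,.015,301),key=lambda v:abs(row(0,v)-level)); T=np.linspace(-30,30,241); V=np.array([row(t,sl) for t in T])
    print('slide mm',round(sl*1e3,1),[(r,T[np.argmin(abs(V-r))]) for r in rr], 'min row',V.min())
E
python3 - <<'E'
from h import *
ringrows(.004,169,[191,154.5]); ringrows(.006,158,[182,142.5]); ringrows(.004,158,[182,142.5])
E
```

```text
slide mm -1.1 [(191, np.float64(12.0)), (154.5, np.float64(-13.75))] min row 149.40411671274143
slide mm 2.6 [(182, np.float64(13.25)), (142.5, np.float64(-18.0))] min row 141.01580122903022
slide mm 2.8 [(182, np.float64(13.0)), (142.5, np.float64(-18.0))] min row 140.98079950889013
```

Call:
send_rows(
  increments=[
    [[0, 0, 0.2, 0, -1], [0, 0, 0.35, 0, -1], [0, 0, 0.45, 0, -1], [0, 0, 0.48, 0, -1], [0, 0, 0.5, 0, -1], [0, 0, 0.51, 0, -1], [0, 0, 0.52, 0, -1], [0, 0, 0.52, 0, -1]],
  ],
)

```text
time: 30.3
tcp_pos: [0.3148, -0.3468, 0.0468]
tool_rot: [180.0, -0.0, -169.9]
ft_force: [-12.3, 10.8, 34.8]
finger_gap: 0.0278
gripper_force: 70.6
```

Call:
send_rows(
  increments=[
    [[0, 0, 0.005, 0, -1], [0, 0, 0.01, 0, -1], [0, 0, 0.015, 0, -1], [0, 0, 0.02, 0, -1], [0, 0, 0.02, 0, -1], [0, 0, 0.02, 0, -1], [0, 0, 0.02, 0, -1], [0, 0, 0.02, 0, -1]],
  ],
)

```text
time: 31.1
tcp_pos: [0.3149, -0.3469, 0.0465]
tool_rot: [-179.9, 0.1, -169.9]
ft_force: [-19.6, 19.7, 75.9]
finger_gap: 0.0287
gripper_force: 74.9
```

```bash
python3 - <<'E'
from h import *
tq(2)
E
```

```text
t 31.15 torque tool [-4.897  2.815 -0.171] sd [0.015 0.001 0.017] F [-20.25  19.41  75.71] gap 0.02845212729804124 [ 0.3149 -0.3469  0.0465]
edges [(96, 38), (97, 54), (153, -50), (154, -72), (155, -42), (163, 39), (164, 77), (165, 42), (208, -51), (209, -57), (215, 56), (216, 53)]
```

Call:
send_rows(
  increments=[
    [[0, 0, -0.05, 0, -1], [0, 0, -0.2, 0, -1], [0, 0, -0.4, 0, -1], [0, 0, -0.5, 0, -1], [0, 0, -0.5, 0, -1], [0, 0, -0.5, 0, -1], [0, 0, -0.5, 0, -1], [0, 0, -0.5, 0, -1]],
  ],
)

```text
time: 32.0
tcp_pos: [0.3151, -0.3471, 0.1151]
tool_rot: [179.9, -0.1, -169.9]
ft_force: [-0.6, 0.4, -3.9]
finger_gap: 0.0278
gripper_force: 66.0
```

```bash
python3 - <<'E'
from h import *
tq(3);go(.47,-.095,.12,172.7)
E
```

```text
t 32.1 torque tool [-0.015 -0.029  0.006] sd [0.015 0.012 0.025] F [-0.06 -0.28 -3.96] gap 0.027806275729256428 [ 0.3153 -0.3472  0.1153]
edges [(96, 53), (97, 43), (154, -64), (155, -57), (164, 83), (165, 60), (166, 31), (209, -66), (210, -48), (216, 66), (217, 34), (338, -32)]
mm [-196.4  221.4   -4.5] share [-1.309  1.476 -0.03 ] turn 0.097
```

Call:
send_rows(
  increments=[
    [[-0.15, 0.15, -0.1, 0, -1], [-0.35, 0.35, -0.1, 0, -1], [-0.5, 0.55, -0.1, 0, -1], [-0.655, 0.738, -0.1, 0, -1], [-0.655, 0.738, -0.1, 0, -1], [-0.655, 0.738, -0.1, 0, -1], [-0.655, 0.738, -0.1, 0, -1], [-0.655, 0.738, -0.1, 0, -1]],
  ],
)

```text
time: 32.95
tcp_pos: [0.3925, -0.2221, 0.1309]
tool_rot: [-180.0, -0.0, -170.0]
ft_force: [-0.1, -0.5, -4.2]
finger_gap: 0.0282
gripper_force: 65.8
```

Call:
send_rows(
  increments=[
    [[-0.15, 0.15, 0, 0.03, -1], [-0.35, 0.35, 0, 0.06, -1], [-0.5, 0.55, 0, 0.097, -1], [-0.655, 0.738, 0, 0.097, -1], [-0.655, 0.738, 0.1, 0.097, -1], [-0.655, 0.738, 0.2, 0.097, -1], [-0.655, 0.738, 0.3, 0.097, -1], [-0.655, 0.738, 0.4, 0.097, -1]],
  ],
)

```text
time: 33.75
tcp_pos: [0.4702, -0.096, 0.0704]
tool_rot: [-180.0, -0.0, 172.5]
ft_force: [0.7, 0.1, -4.3]
finger_gap: 0.0284
gripper_force: 65.9
```

Call:
send_rows(
  increments=[
    [[0, 0, 0.07, 0, -1], [0, 0, 0.12, 0, -1], [0, 0, 0.17, 0, -1], [0, 0, 0.21, 0, -1], [0, 0, 0.25, 0, -1], [0, 0, 0.27, 0, -1], [0, 0, 0.28, 0, -1], [0, 0, 0.28, 0, -1]],
  ],
)

```text
time: 34.55
tcp_pos: [0.4736, -0.0959, 0.0305]
tool_rot: [-180.0, 0.4, 172.6]
ft_force: [5.7, -0.9, 4.8]
finger_gap: 0.0281
gripper_force: 66.3
```

```bash
python3 - <<'E'
from h import *
tq(2)
E
```

```text
t 34.6 torque tool [ 0.06  -0.633 -0.   ] sd [0.028 0.032 0.044] F [ 5.83 -0.89  5.32] gap 0.028318877932900655 [ 0.4735 -0.0959  0.0306]
edges [(95, 40), (96, 43), (162, -70), (163, -61), (172, 87), (173, 96), (218, -29), (219, -46), (220, -32), (226, 40), (227, 36), (338, -31)]
```

Call:
send_rows(
  increments=[
    [[0, 0, 0.03, 0, -1], [0, 0, 0.03, 0, 0], [0, 0, 0, 0, 0], [0, 0, 0, 0, 0], [0, 0, 0, 0, -1], [0, 0, 0, 0, -1], [0, 0, 0, 0, -1], [0, 0, 0, 0, -1]],
  ],
)

```text
time: 35.45
tcp_pos: [0.4703, -0.0953, 0.0296]
tool_rot: [-180.0, 0.0, 172.6]
ft_force: [-1.4, 0.3, 9.0]
finger_gap: 0.0277
gripper_force: 58.6
```

Call:
send_rows(
  increments=[
    [[0, 0, -0.1, 0, -1], [0, 0, -0.2, 0, -1], [0, 0, -0.3, 0, -1], [0, 0, -0.5, 0, -1], [0, 0, -0.7, 0, -1], [0, 0, -0.7, 0, -1], [0, 0, -0.7, 0, -1], [0, 0, -0.7, 0, -1]],
  ],
)

```text
time: 36.25
tcp_pos: [0.4692, -0.0949, 0.1325]
tool_rot: [180.0, -0.2, 172.6]
ft_force: [-0.6, -0.2, -4.5]
finger_gap: 0.0279
gripper_force: 60.8
```

```bash
python3 - <<'E'
from h import *
tq(2); ringrows(.007,169,[]); go(.5072,.3838,.13,172.7)
E
```

```text
t 36.3 torque tool [-0.03   0.022 -0.002] sd [0.012 0.005 0.019] F [-0.35 -0.22 -4.56] gap 0.02806278176597263 [ 0.4692 -0.0949  0.1325]
edges [(110, 27), (174, -24), (175, -56), (176, -35), (184, 45), (185, 54), (186, 23), (227, -25), (233, 19), (234, 24), (336, -28), (337, -23)]
slide mm -1.8 [] min row 149.6030992756985
mm [ 23.9 479.7   2.6] share [0.159 3.198 0.017] turn -0.0
```

View pics/last.png

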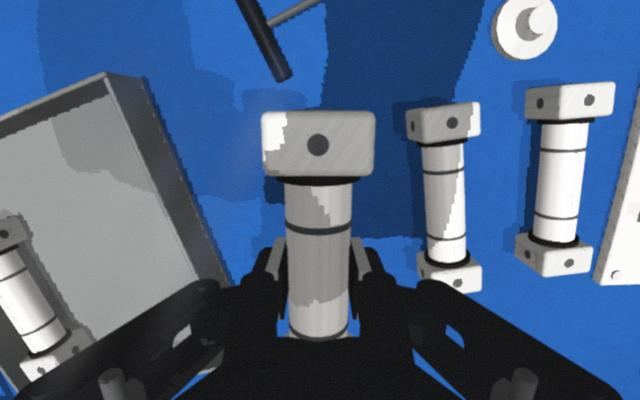

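Call:
send_rows(
  increments=[
    [[0, 0.2, 0, 0, -1], [0, 0.5, 0, 0, -1], [0, 0.8, 0, 0, -1], [0, 1, 0, 0, -1], [0, 1, 0, 0, -1], [0, 1, 0, 0, -1], [0, 1, 0, 0, -1], [0, 1, 0, 0, -1]],
  ],
)

```text
time: 37.15
tcp_pos: [0.4892, 0.0526, 0.1337]
tool_rot: [-180.0, -0.0, 172.5]
ft_force: [-0.1, -0.5, -4.1]
finger_gap: 0.0276
gripper_force: 61.0
```

Call:
send_rows(
  increments=[
    [[0.05, 0.3, 0, 0, -1], [0.1, 0.6, 0, 0, -1], [0.1, 0.8, 0, 0, -1], [0.1, 1, 0, 0, -1], [0.1, 1, 0, 0, -1], [0.1, 1, 0, 0, -1], [0.1, 1, 0, 0, -1], [0.1, 1, 0, 0, -1]],
  ],
)

```text
time: 37.95
tcp_pos: [0.4939, 0.2031, 0.134]
tool_rot: [-180.0, -0.0, 172.5]
ft_force: [0.3, 0.1, -3.9]
finger_gap: 0.0276
gripper_force: 61.5
```

Call:
send_rows(
  increments=[
    [[0.05, 0.3, 0, 0, -1], [0.09, 0.6, 0, 0, -1], [0.09, 0.8, 0, 0, -1], [0.09, 1, 0, 0, -1], [0.09, 1.0, 0, 0, -1], [0.09, 1, 0, 0, -1], [0.09, 1, 0, 0, -1], [0.09, 1, 0, 0, -1]],
  ],
)

```text
time: 38.75
tcp_pos: [0.4999, 0.3535, 0.1342]
tool_rot: [-180.0, -0.0, 172.5]
ft_force: [0.4, -0.1, -4.8]
finger_gap: 0.0279
gripper_force: 61.9
```

```bash
python3 - <<'E'
from h import *
tq(2); go(.5027,.3844,.095,172.7); print(ctrl.state()['tool_rot'])
E
```

```text
t 38.8 torque tool [-0.008  0.02  -0.009] sd [0.01  0.021 0.002] F [ 0.01 -0.23 -4.78] gap 0.027861690027534674 [0.4999 0.3536 0.1342]
edges [(108, -22), (109, -25), (174, -18), (175, -40), (176, -25), (184, 33), (185, 41), (186, 19), (227, -18), (234, 18), (336, -22), (337, -19)]
mm [ 1.2 30.7 39.3] share [0.008 0.204 0.262] turn -0.001
[-1.79998276e+02 -3.83090668e-04  1.72551195e+02]
```

Call:
send_rows(
  increments=[
    [[0, 0.1, 0, 0, -1], [0.008, 0.204, 0.05, 0, -1], [0.008, 0.204, 0.1, 0, -1], [0.008, 0.204, 0.2, 0, -1], [0.008, 0.204, 0.2, 0, -1], [0.008, 0.204, 0.2, 0, -1], [0.008, 0.204, 0.2, 0, -1], [0.008, 0.204, 0.2, 0, -1]],
  ],
)

```text
time: 39.65
tcp_pos: [0.5029, 0.3856, 0.1047]
tool_rot: [180.0, 0.0, 172.6]
ft_force: [-0.6, 0.3, -4.3]
finger_gap: 0.0277
gripper_force: 61.7
```

```bash
python3 - <<'E'
from h import *
s=ctrl.state(); im,c=snap('wrist','r4')
u=np.array([np.cos(np.radians(-7.3)),np.sin(np.radians(-7.3))]); v=np.array([-u[1],u[0]]); C=np.array([.4964,.2995])
o=im[:,:,::-1].copy()
for x in(-38,38):
  for y in(-85,0,85):
    p=C+u*x/1e3+v*y/1e3; q=proj(c,[[*p,.057]])[0]; cv2.circle(o,tuple(int(k) for k in q),4,(0,0,255),1)
for x in(-110,110):
  for y in(-125,125):
    p=C+u*x/1e3+v*y/1e3; q=proj(c,[[*p,.012]])[0]; cv2.circle(o,tuple(int(k) for k in q),4,(0,255,0),1)
cv2.imwrite('pics/r4o.png',o); print(s['tcp_pos'])
E
```

```text
[0.5028764  0.38556249 0.10470424]
```

View pics/r4o.png

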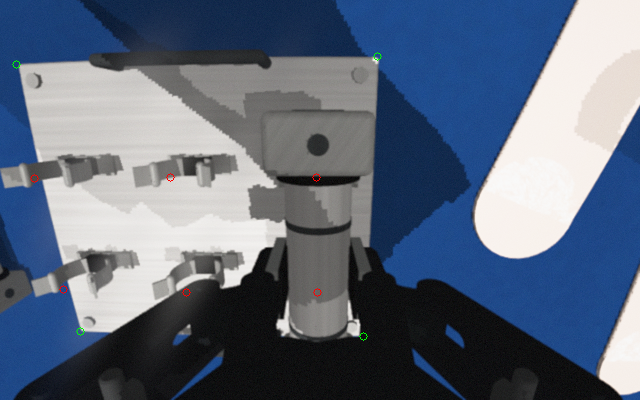

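Call:
send_rows(
  increments=[
    [[0, 0, 0.1, 0, -1], [0, 0, 0.2, 0, -1], [0, 0, 0.24, 0, -1], [0, 0, 0.27, 0, -1], [0, 0, 0.3, 0, -1], [0, 0, 0.33, 0, -1], [0, 0, 0.35, 0, -1], [0, 0, 0.36, 0, -1]],
  ],
)

```text
time: 40.5
tcp_pos: [0.5032, 0.3855, 0.0508]
tool_rot: [179.9, 0.1, 172.6]
ft_force: [0.8, 0.3, -2.1]
finger_gap: 0.0279
gripper_force: 62.1
```

Call:
send_rows(
  increments=[
    [[0, 0, 0.01, 0, -1], [0, 0, 0.02, 0, -1], [0, 0, 0.03, 0, -1], [0, 0, 0.035, 0, -1], [0, 0, 0.04, 0, -1], [0, 0, 0.04, 0, -1], [0, 0, 0.04, 0, -1], [0, 0, 0.04, 0, -1]],
  ],
)

```text
time: 41.3
tcp_pos: [0.5024, 0.3854, 0.0464]
tool_rot: [179.9, 0.0, 172.6]
ft_force: [-6.4, -4.1, 21.3]
finger_gap: 0.028
gripper_force: 64.7
```

```bash
python3 - <<'E'
from h import *
tq(2)
E
```

```text
t 41.35 torque tool [1.108 1.198 0.034] sd [0.017 0.029 0.022] F [-6.41 -3.99 20.71] gap 0.027560325513967764 [0.5025 0.3855 0.0464]
edges [(34, 20), (35, 32), (36, 22), (108, -21), (174, -18), (175, -41), (176, -26), (184, 33), (185, 40), (186, 18), (336, -22), (337, -18)]
```

Call:
send_rows(
  increments=[
    [[0, 0, 0.01, 0, -1], [0, 0, 0.01, 0, -1], [0, 0, 0, 0, 0.5], [0, 0, 0, 0, 0.8], [0, 0, 0, 0, 0.8], [0, 0, -0.2, 0, 0.8], [0, 0, -0.5, 0, 0.8], [0, 0, -0.8, 0, 0.8]],
  ],
)

```text
time: 42.2
tcp_pos: [0.502, 0.3848, 0.1643]
tool_rot: [-179.9, -0.1, 172.6]
ft_force: [0.6, 0.2, 0.1]
finger_gap: 0.0769
gripper_force: 0.0
```

```bash
python3 - <<'E'
from h import *
s=ctrl.state(); print(s['tcp_pos'])
im,c=snap('wrist','r4b'); cs,cc=[],[]
sc,c2=snap('scene','sc4'); sd,c3=snap('side','sd4')
pyl(im,c,.05); pyl(sc,c2,.025); pyl(sd,c3,.025)
u=np.array([np.cos(np.radians(-7.3)),np.sin(np.radians(-7.3))]); v=np.array([-u[1],u[0]]); C=np.array([.4964,.2995])
o=im[:,:,::-1].copy()
for h,col in((.059,(0,0,255)),(.079,(0,255,0))):
  for x in(-75,-51):
    for y in(64,106):
      p=C+u*x/1e3+v*y/1e3; q=proj(c,[[*p,h]])[0]; cv2.circle(o,tuple(int(k) for k in q),3,col,1)
  q=proj(c,[[*(C-u*.063+v*.085),h]])[0]; cv2.circle(o,tuple(int(k) for k in q),3,col,-1)
cv2.imwrite('pics/r4c.png',o[:,160:560])
E
```

```text
[0.5020277  0.38484966 0.16428311]
pyl [0.4813 0.0022] L 0.1723 yaw 1.5 px [304. 193.]
pyl [ 0.6237 -0.6129] L 0.1754 yaw 0.6 px [193. 372.]
pyl [0.4824 0.0056] L 0.1655 yaw 2.1 px [296. 205.]
```

View pics/r4c.png

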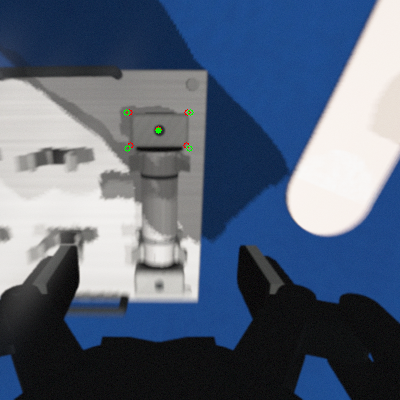

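```bash
python3 - <<'E'
from h import *
go(.4765,.105,.164,178.5); go(.424,-.328,.12,190,frm=[.4765,.105,.12,178.5])
E
```

```text
mm [  -8.8 -282.6    3. ] share [-0.059 -1.884  0.02 ] turn -0.033
mm [  41.1 -434.2   -0. ] share [ 0.274 -2.895 -0.   ] turn -0.064
```

Call:
send_rows(
  increments=[
    [[0, -0.3, 0, 0, 1], [0, -0.6, 0, 0, 1], [0, -0.8, 0, 0, 1], [0, -1, 0, 0, 1], [0, -1, 0, 0, 1], [0, -1, 0, 0, 1], [0, -1, 0, 0, 1], [0, -1, 0, 0, 1]],
  ],
)

```text
time: 43.15
tcp_pos: [0.4834, 0.2374, 0.1635]
tool_rot: [-180.0, -0.0, 172.7]
ft_force: [-0.0, 0.4, 1.1]
finger_gap: 0.0851
gripper_force: 0.0
```

Call:
send_rows(
  increments=[
    [[-0.03, -0.3, 0, 0, 1], [-0.059, -0.6, 0, -0.02, 1], [-0.059, -0.884, 0, -0.033, 1], [-0.059, -0.884, 0, -0.033, 1], [-0.059, -0.884, 0, -0.033, 1], [-0.059, -0.884, 0, -0.033, 1], [-0.059, -0.884, 0.2, -0.033, 1], [-0.059, -0.884, 0.4, -0.033, 1]],
  ],
)

```text
time: 43.95
tcp_pos: [0.4761, 0.1055, 0.1039]
tool_rot: [180.0, 0.1, 178.7]
ft_force: [0.2, 0.1, -1.0]
finger_gap: 0.0853
gripper_force: 0.0
```

```bash
python3 - <<'E'
from h import *
s=ctrl.state(); print(s['time']); go(.4765,.105,.0285,178.5); im,c=snap('wrist','p1'); snap('side','p1s'); im,c=snap('scene','p1c'); pyl(im,c)
E
```

```text
43.95
mm [-0.4 -0.5 75.4] share [-0.003 -0.003  0.502] turn 0.001
pyl [ 0.4842 -0.001 ] L 0.1716 yaw 1.5 px [304. 193.]
pyl [ 0.626  -0.6136] L 0.1747 yaw 0.6 px [193. 372.]
```

Call:
send_rows(
  increments=[
    [[0, 0, 0.2, 0, 1], [0, 0, 0.4, 0, 1], [0, 0, 0.495, 0, 0.8], [0, 0, 0.495, 0, 0], [0, 0, 0.495, 0, -1], [0, 0, 0.495, 0, -1], [0, 0, 0.495, 0, -1], [0, 0, 0.495, 0, -1]],
  ],
)

```text
time: 44.9
tcp_pos: [0.4765, 0.1047, 0.0318]
tool_rot: [179.9, 0.2, 178.6]
ft_force: [-2.1, 5.3, 9.8]
finger_gap: 0.0282
gripper_force: 58.4
```

Call:
send_rows(
  increments=[
    [[0, 0, 0, 0, -1], [0, 0, 0, 0, -1], [0, 0, -0.1, 0, -1], [0, 0, -0.3, 0, -1], [0, 0, -0.5, 0, -1], [0, 0, -0.6, 0, -1], [0, 0, -0.6, 0, -1], [0, 0, -0.6, 0, -1]],
  ],
)

```text
time: 45.7
tcp_pos: [0.4748, 0.1036, 0.1197]
tool_rot: [-180.0, 0.0, 178.5]
ft_force: [-0.3, 0.5, -4.3]
finger_gap: 0.0279
gripper_force: 60.6
```

```bash
python3 - <<'E'
from h import *
tq(3); go(.424,-.328,.12,190)
E
```

```text
t 45.8 torque tool [-0.014  0.075 -0.002] sd [0.019 0.015 0.005] F [-0.27  0.35 -4.58] gap 0.027956065521742644 [0.4742 0.1035 0.1188]
edges [(128, 17), (191, -28), (192, -37), (193, -18), (200, 23), (201, 33), (202, 24), (241, -18), (247, 17), (248, 16), (337, -14), (338, -19)]
mm [  39.3 -432.7   -1.3] share [ 0.262 -2.885 -0.009] turn -0.064
```

```bash
python3 - <<'E'
from h import *
ringrows(.011,191.5,[]); ringrows(.0077,175,[]); go(.417,-.33,.12,190)
E
```

```text
slide mm -11.2 [] min row 167.99350743104068
slide mm -4.1 [] min row 154.35354055951916
mm [  46.2 -434.9   -1.3] share [ 0.308 -2.899 -0.009] turn -0.064
```

Call:
send_rows(
  increments=[
    [[0, -0.2, 0, 0, -1], [0, -0.5, 0, 0, -1], [0.05, -0.8, 0, 0, -1], [0.1, -1, 0, 0, -1], [0.1, -1, 0, 0, -1], [0.1, -1, 0, 0, -1], [0.1, -1, 0, 0, -1], [0.1, -1, 0, 0, -1]],
  ],
)

```text
time: 46.65
tcp_pos: [0.4564, -0.0449, 0.1195]
tool_rot: [180.0, -0.0, 178.6]
ft_force: [0.7, 0.4, -5.0]
finger_gap: 0.0278
gripper_force: 60.7
```

Call:
send_rows(
  increments=[
    [[0.05, -0.3, 0, 0, -1], [0.1, -0.6, 0, 0, -1], [0.1, -0.8, 0, 0, -1], [0.1, -1, 0, 0, -1], [0.1, -1, 0, 0, -1], [0.1, -1, 0, 0, -1], [0.1, -1, 0, 0, -1], [0.1, -1, 0, 0, -1]],
  ],
)

```text
time: 47.45
tcp_pos: [0.4376, -0.1942, 0.1197]
tool_rot: [180.0, -0.0, 178.7]
ft_force: [0.7, -0.5, -5.0]
finger_gap: 0.0277
gripper_force: 61.1
```

Call:
send_rows(
  increments=[
    [[0.05, -0.3, 0, 0, -1], [0.1, -0.6, 0, -0.02, -1], [0.11, -0.8, 0, -0.04, -1], [0.11, -0.9, 0, -0.064, -1], [0.11, -0.9, 0, -0.064, -1], [0.11, -0.9, 0, -0.064, -1], [0.11, -0.9, 0, -0.064, -1], [0.11, -0.9, 0, -0.064, -1]],
  ],
)

```text
time: 48.25
tcp_pos: [0.4178, -0.3287, 0.1198]
tool_rot: [180.0, -0.0, -169.9]
ft_force: [0.4, -0.3, -4.4]
finger_gap: 0.0278
gripper_force: 61.4
```

```bash
python3 - <<'E'
from h import *
tq(2); go(.417,-.329,.055,190)
E
```

```text
t 48.3 torque tool [0.044 0.073 0.028] sd [0.03  0.001 0.006] F [ 0.3   0.08 -4.24] gap 0.027909189204090645 [ 0.4178 -0.3289  0.1199]
edges [(127, 27), (130, 35), (131, 30), (191, -41), (192, -69), (193, -39), (200, 35), (201, 50), (202, 35), (241, -28), (247, 29), (338, -31)]
mm [ 0.8  0.2 64.9] share [0.005 0.001 0.433] turn 0.001
```

Call:
send_rows(
  increments=[
    [[0.03, 0, 0.1, 0, -1], [0.03, 0, 0.2, 0, -1], [0.03, 0, 0.27, 0, -1], [0.03, 0, 0.32, 0, -1], [0.03, 0, 0.36, 0, -1], [0.03, 0, 0.39, 0, -1], [0.03, 0, 0.42, 0, -1], [0.03, 0, 0.44, 0, -1]],
  ],
)

```text
time: 49.15
tcp_pos: [0.4161, -0.3312, 0.0576]
tool_rot: [-179.8, 0.4, -169.9]
ft_force: [-7.5, 14.7, 69.3]
finger_gap: 0.0278
gripper_force: 70.7
```

Call:
send_rows(
  increments=[
    [[0, 0, 0.01, 0, -1], [0, 0, 0.02, 0, -1], [0, 0, 0.02, 0, -1], [0, 0, 0.02, 0, -1], [0, 0, 0.02, 0, -1], [0, 0, 0.02, 0, -1], [0, 0, 0.02, 0, -1], [0, 0, 0.02, 0, -1]],
  ],
)

```text
time: 49.95
tcp_pos: [0.416, -0.3312, 0.0576]
tool_rot: [-179.7, 0.4, -169.9]
ft_force: [-9.0, 16.5, 68.9]
finger_gap: 0.0281
gripper_force: 70.7
```

Call:
send_rows(
  increments=[
    [[0, 0, -0.04, 0, -1], [0, 0, -0.15, 0, -1], [0, 0, -0.3, 0, -1], [0, 0, -0.5, 0, -1], [0, 0, -0.5, 0, -1], [0, 0, -0.5, 0, -1], [0, 0, -0.5, 0, -1], [0, 0, -0.5, 0, -1]],
  ],
)

```text
time: 50.75
tcp_pos: [0.4125, -0.3301, 0.1244]
tool_rot: [179.9, -0.1, -169.9]
ft_force: [0.2, -0.0, -4.3]
finger_gap: 0.0275
gripper_force: 62.9
```

```bash
python3 - <<'E'
from h import *
tq(3); go(.309,-.348,.13,190)
E
```

```text
t 50.85 torque tool [-0.009  0.074  0.021] sd [0.02  0.021 0.014] F [ 0.05  0.52 -4.58] gap 0.027988824591206257 [ 0.4127 -0.3303  0.1247]
edges [(115, 28), (116, 30), (120, -23), (137, 22), (138, 23), (210, -64), (211, -51), (217, 30), (218, 39), (219, 26), (256, 24), (338, -29)]
mm [105.3   0.8  -5. ] share [ 0.702  0.005 -0.034] turn 0.0
```

Unchanged at 0.074; now the other way.

Call:
send_rows(
  increments=[
    [[0.1, 0, -0.03, 0, -1], [0.3, 0, -0.03, 0, -1], [0.5, 0, -0.03, 0, -1], [0.7, 0, -0.03, 0, -1], [0.7, 0, 0, 0, -1], [0.7, 0, 0.05, 0, -1], [0.7, 0, 0.1, 0, -1], [0.7, 0, 0.15, 0, -1]],
  ],
)

```text
time: 51.7
tcp_pos: [0.3102, -0.3489, 0.1025]
tool_rot: [180.0, -0.0, -169.9]
ft_force: [-1.8, -0.1, -4.5]
finger_gap: 0.028
gripper_force: 62.7
```

Call:
send_rows(
  increments=[
    [[0, 0, 0.06, 0, -1], [0, 0, 0.12, 0, -1], [0, 0, 0.17, 0, -1], [0, 0, 0.21, 0, -1], [0, 0, 0.25, 0, -1], [0, 0, 0.28, 0, -1], [0, 0, 0.3, 0, -1], [0, 0, 0.32, 0, -1]],
  ],
)

```text
time: 52.5
tcp_pos: [0.3108, -0.3492, 0.0552]
tool_rot: [-180.0, 0.1, -169.9]
ft_force: [2.6, 1.8, 5.9]
finger_gap: 0.0275
gripper_force: 64.9
```

Call:
send_rows(
  increments=[
    [[0, 0, 0.005, 0, -1], [0, 0, 0.01, 0, -1], [0, 0, 0.01, 0, -1], [0, 0, 0.01, 0, -1], [0, 0, 0.01, 0, -1], [0, 0, 0.01, 0, -1], [0, 0, 0.01, 0, -1], [0, 0, 0.01, 0, -1]],
  ],
)

```text
time: 53.3
tcp_pos: [0.3105, -0.3495, 0.0542]
tool_rot: [-179.9, 0.1, -169.9]
ft_force: [4.9, -1.8, 4.2]
finger_gap: 0.0277
gripper_force: 64.9
```

Call:
send_rows(
  increments=[
    [[0, 0, 0.01, 0, -1], [0, 0, 0.02, 0, -1], [0, 0, 0.025, 0, -1], [0, 0, 0.03, 0, -1], [0, 0, 0.03, 0, -1], [0, 0, 0.03, 0, -1], [0, 0, 0.03, 0, -1], [0, 0, 0.03, 0, -1]],
  ],
)

```text
time: 54.1
tcp_pos: [0.3093, -0.349, 0.0492]
tool_rot: [180.0, -0.1, -169.9]
ft_force: [-3.6, -3.3, 2.6]
finger_gap: 0.0278
gripper_force: 64.9
```

```bash
python3 - <<'E'
from h import *
tq(2)
E
```

```text
t 54.15 torque tool [0.515 0.438 0.181] sd [0.006 0.03  0.004] F [-3.39 -3.2   2.4 ] gap 0.027773719908877687 [ 0.3093 -0.349   0.0492]
edges [(131, 65), (132, 87), (187, -55), (188, -66), (196, 54), (197, 90), (198, 32), (239, -55), (240, -41), (245, 40), (246, 54), (338, -33)]
```

Call:
send_rows(
  increments=[
    [[0, 0, 0.005, 0, -1], [0, 0, 0.01, 0, -1], [0, 0, 0.015, 0, -1], [0, 0, 0.02, 0, -1], [0, 0, 0.02, 0, -1], [0, 0, 0.02, 0, -1], [0, 0, 0.02, 0, -1], [0, 0, 0.02, 0, -1]],
  ],
)

```text
time: 55.0
tcp_pos: [0.3094, -0.3489, 0.0477]
tool_rot: [-180.0, -0.0, -169.9]
ft_force: [-8.5, 2.2, 25.4]
finger_gap: 0.028
gripper_force: 67.8
```

```bash
python3 - <<'E'
from h import *
tq(2); im,c=snap('side','p1t')
cv2.imwrite('pics/p1tc.png',np.hstack([cv2.resize(cv2.imread('pics/p1t.png')[220:360,160:360],None,fx=2,fy=2),cv2.imread('pics/last.png')[60:340,200:440]]))
E
```

```text
t 55.05 torque tool [-0.693  1.19  -0.073] sd [0.019 0.025 0.032] F [-8.22  2.   25.08] gap 0.027918716760137418 [ 0.3094 -0.3489  0.0477]
edges [(131, 50), (132, 92), (187, -54), (188, -66), (196, 50), (197, 87), (198, 38), (239, -59), (240, -42), (245, 40), (246, 58), (338, -33)]
```

Call:
send_rows(
  increments=[
    [[0, 0, 0, 0, -1], [0, 0, -0.1, 0, -1], [0, 0, -0.2, 0, -1], [0, 0, -0.4, 0, -1], [0, 0, -0.5, 0, -1], [0, 0, -0.5, 0, -1], [0, 0, -0.5, 0, -1], [0, 0, -0.5, 0, -1]],
  ],
)

```text
time: 55.95
tcp_pos: [0.3092, -0.348, 0.1199]
tool_rot: [179.9, -0.1, -169.9]
ft_force: [-0.7, -0.2, -4.1]
finger_gap: 0.0279
gripper_force: 64.2
```

```bash
python3 - <<'E'
from h import *
tq(4); go(.47,-.095,.13,172.7)
E
```

```text
t 56.1 torque tool [ 0.017  0.098 -0.018] sd [0.032 0.025 0.02 ] F [-0.46 -0.02 -4.38] gap 0.027960810436937912 [ 0.3094 -0.3484  0.1203]
edges [(132, 66), (133, 60), (188, -44), (189, -66), (190, -35), (197, 54), (198, 89), (240, -47), (241, -43), (247, 50), (248, 32), (338, -33)]
mm [-202.4  221.6   -9.5] share [-1.35   1.477 -0.063] turn 0.097
```

Call:
send_rows(
  increments=[
    [[-0.15, 0.15, -0.1, 0, -1], [-0.35, 0.35, -0.1, 0, -1], [-0.5, 0.55, -0.1, 0, -1], [-0.675, 0.738, -0.1, 0, -1], [-0.675, 0.738, -0.1, 0, -1], [-0.675, 0.738, -0.1, 0, -1], [-0.675, 0.738, -0.1, 0, -1], [-0.675, 0.738, -0.1, 0, -1]],
  ],
)

```text
time: 56.95
tcp_pos: [0.3896, -0.223, 0.1361]
tool_rot: [180.0, -0.0, -170.0]
ft_force: [-0.8, -0.3, -4.7]
finger_gap: 0.0278
gripper_force: 64.0
```

Call:
send_rows(
  increments=[
    [[-0.15, 0.15, 0, 0.03, -1], [-0.35, 0.35, 0, 0.06, -1], [-0.5, 0.55, 0, 0.097, -1], [-0.675, 0.738, 0, 0.097, -1], [-0.675, 0.738, 0.1, 0.097, -1], [-0.675, 0.738, 0.2, 0.097, -1], [-0.675, 0.738, 0.3, 0.097, -1], [-0.675, 0.738, 0.4, 0.097, -1]],
  ],
)

```text
time: 57.75
tcp_pos: [0.4703, -0.0964, 0.0757]
tool_rot: [-180.0, -0.0, 172.5]
ft_force: [-0.2, 0.1, -3.9]
finger_gap: 0.0278
gripper_force: 64.0
```

Call:
send_rows(
  increments=[
    [[0, 0, 0.07, 0, -1], [0, 0, 0.12, 0, -1], [0, 0, 0.17, 0, -1], [0, 0, 0.21, 0, -1], [0, 0, 0.25, 0, -1], [0, 0, 0.28, 0, -1], [0, 0, 0.28, 0, -1], [0, 0, 0.28, 0, -1]],
  ],
)

```text
time: 58.55
tcp_pos: [0.4726, -0.096, 0.0353]
tool_rot: [-180.0, 0.2, 172.6]
ft_force: [4.9, -0.7, 3.2]
finger_gap: 0.0277
gripper_force: 65.2
```

```bash
python3 - <<'E'
from h import *
tq(2)
E
```

```text
t 58.6 torque tool [ 0.044 -0.49   0.02 ] sd [0.022 0.01  0.009] F [ 4.73 -0.75  3.26] gap 0.028471415423963743 [ 0.4722 -0.0959  0.0352]
edges [(133, 50), (134, 43), (194, -56), (195, -70), (196, -29), (203, 61), (204, 72), (205, 31), (245, -36), (251, 28), (252, 36), (338, -33)]
```

Call:
send_rows(
  increments=[
    [[0, 0, 0.03, 0, -1], [0, 0, 0.03, 0, 0.3], [0, 0, 0.03, 0, 0.3], [-0.05, 0, 0.035, 0, 0.3], [-0.1, 0, 0.04, 0, 0.2], [-0.1, 0, 0.04, 0, -1], [-0.1, 0, 0.04, 0, -1], [-0.1, 0, 0.04, 0, -1]],
  ],
)

```text
time: 59.45
tcp_pos: [0.4858, -0.0976, 0.0284]
tool_rot: [-180.0, 0.0, 172.6]
ft_force: [1.9, -1.1, 0.6]
finger_gap: 0.0279
gripper_force: 59.1
```

Call:
send_rows(
  increments=[
    [[0, 0, 0, 0, -1], [0, 0, -0.2, 0, -1], [0, 0, -0.3, 0, -1], [0, 0, -0.5, 0, -1], [0, 0, -0.7, 0, -1], [0, 0, -0.7, 0, -1], [0, 0, -0.7, 0, -1], [0, 0, -0.7, 0, -1]],
  ],
)

```text
time: 60.25
tcp_pos: [0.484, -0.0972, 0.1317]
tool_rot: [180.0, -0.2, 172.6]
ft_force: [-0.7, -0.3, -4.7]
finger_gap: 0.028
gripper_force: 60.9
```

```bash
python3 - <<'E'
from h import *
tq(2); s=ctrl.state(); print(s['tool_rot']); go(.4964,.2995,.13,172.7)
for r in(150,160,165,170,175,180): ringrows(.008,r,[])
E
```

```text
t 60.3 torque tool [0.022 0.014 0.052] sd [0.014 0.029 0.014] F [-0.11  0.22 -4.85] gap 0.028144282962221705 [ 0.484  -0.0972  0.1316]
edges [(95, 31), (161, -27), (162, -69), (163, -50), (171, 39), (172, 81), (173, 59), (215, -25), (216, -37), (223, 30), (337, -26), (338, -32)]
[ 1.79988168e+02 -1.73695925e-01  1.72618828e+02]
mm [ 38.9 395.1   1.7] share [0.259 2.634 0.012] turn -0.0
slide mm 5.0 [] min row 134.99600630838273
slide mm 1.3 [] min row 142.92017388434346
slide mm -0.5 [] min row 146.69581322043982
slide mm -2.4 [] min row 150.626527780767
slide mm -4.2 [] min row 154.33894241179718
slide mm -6.1 [] min row 158.2858879981248
```

Call:
send_rows(
  increments=[
    [[0, 0.2, 0, 0, -1], [0, 0.5, 0, 0, -1], [0.1, 0.8, 0, 0, -1], [0.1, 1, 0, 0, -1], [0.1, 1, 0, 0, -1], [0.1, 1, 0, 0, -1], [0.1, 1, 0, 0, -1], [0.1, 1, 0, 0, -1]],
  ],
)

```text
time: 61.15
tcp_pos: [0.4895, 0.0522, 0.1329]
tool_rot: [-180.0, -0.0, 172.5]
ft_force: [-0.4, 0.0, -4.3]
finger_gap: 0.0282
gripper_force: 61.0
```

Call:
send_rows(
  increments=[
    [[0.05, 0.3, 0, 0, -1], [0.1, 0.6, 0, 0, -1], [0.1, 0.8, 0, 0, -1], [0.1, 1, 0, 0, -1], [0.1, 1, 0, 0, -1], [0.1, 1, 0, 0, -1], [0.1, 1, 0, 0, -1], [0.1, 1, 0, 0, -1]],
  ],
)

```text
time: 61.95
tcp_pos: [0.494, 0.2027, 0.1333]
tool_rot: [-180.0, -0.0, 172.5]
ft_force: [0.8, -0.2, -4.8]
finger_gap: 0.0281
gripper_force: 61.5
```

Call:
send_rows(
  increments=[
    [[0.05, 0.3, 0, 0, -1], [0.06, 0.5, 0, 0, -1], [0.06, 0.63, 0, 0, -1], [0.06, 0.63, 0, 0, -1], [0.06, 0.63, 0, 0, -1], [0.06, 0.63, 0, 0, -1], [0.06, 0.63, 0, 0, -1], [0.06, 0.63, 0, 0, -1]],
  ],
)

```text
time: 62.75
tcp_pos: [0.4974, 0.298, 0.1334]
tool_rot: [180.0, -0.0, 172.6]
ft_force: [-1.0, -0.1, -4.2]
finger_gap: 0.0278
gripper_force: 61.7
```

```bash
python3 - <<'E'
from h import *
tq(2); s=ctrl.state(); print(s['tool_rot']); go(.4964,.2995,.0445,172.7)
E
```

```text
t 62.8 torque tool [-0.015  0.03   0.007] sd [0.012 0.003 0.003] F [-0.43  0.   -4.44] gap 0.027787859720696317 [0.4974 0.2981 0.1334]
edges [(60, 39), (61, 37), (95, -19), (161, -20), (162, -44), (163, -29), (171, 25), (172, 50), (173, 41), (216, -23), (223, 19), (338, -24)]
[ 1.79998547e+02 -4.62728507e-04  1.72584998e+02]
mm [ 1.1  1.  88.9] share [0.008 0.007 0.593] turn -0.001
```

Call:
send_rows(
  increments=[
    [[0.007, 0.007, 0.15, 0, -1], [0.007, 0.007, 0.3, 0, -1], [0.007, 0.007, 0.4, 0, -1], [0.007, 0.007, 0.44, 0, -1], [0.007, 0.007, 0.48, 0, -1], [0.007, 0.007, 0.51, 0, -1], [0.007, 0.007, 0.54, 0, -1], [0.007, 0.007, 0.56, 0, -1]],
  ],
)

```text
time: 63.65
tcp_pos: [0.4976, 0.3004, 0.0507]
tool_rot: [179.9, 0.1, 172.6]
ft_force: [-0.2, -0.6, -1.7]
finger_gap: 0.0279
gripper_force: 62.4
```

Call:
send_rows(
  increments=[
    [[0, 0, 0.01, 0, -1], [0, 0, 0.02, 0, -1], [0, 0, 0.03, 0, -1], [0, 0, 0.035, 0, -1], [0, 0, 0.04, 0, -1], [0, 0, 0.04, 0, -1], [0, 0, 0.04, 0, -1], [0, 0, 0.04, 0, -1]],
  ],
)

```text
time: 64.45
tcp_pos: [0.4964, 0.3003, 0.0452]
tool_rot: [179.9, 0.0, 172.6]
ft_force: [-5.1, -0.8, 18.1]
finger_gap: 0.0282
gripper_force: 64.4
```

```bash
python3 - <<'E'
from h import *
tq(2)
E
```

```text
t 64.5 torque tool [0.457 1.089 0.043] sd [0.01  0.043 0.048] F [-4.96 -0.92 18.19] gap 0.028094381422631494 [0.4964 0.3003 0.0452]
edges [(27, 31), (28, 29), (162, -47), (163, -31), (171, 29), (172, 54), (173, 40), (216, -26), (223, 23), (334, 22), (337, -22), (338, -29)]
```

Call:
send_rows(
  increments=[
    [[0, 0, 0.01, 0, -1], [0, 0, 0.015, 0, -1], [0, 0, 0.015, 0, -1], [0, 0, 0.015, 0, -1], [0, 0, 0.015, 0, -1], [0, 0, 0.015, 0, -1], [0, 0, 0.015, 0, -1], [0, 0, 0.015, 0, -1]],
  ],
)

```text
time: 65.35
tcp_pos: [0.4965, 0.3003, 0.045]
tool_rot: [179.9, 0.1, 172.6]
ft_force: [-11.1, -3.8, 39.5]
finger_gap: 0.0282
gripper_force: 66.7
```

Call:
send_rows(
  increments=[
    [[0, 0, 0, 0, -1], [0, 0, -0.01, 0, -1], [0, 0, -0.01, 0, 0.4], [0, 0, -0.01, 0, 0.6], [0, 0, -0.01, 0, 0.6], [0, 0, -0.2, 0, 0.6], [0, 0, -0.5, 0, 0.8], [0, 0, -0.8, 0, 0.8]],
  ],
)

```text
time: 66.15
tcp_pos: [0.4958, 0.2995, 0.1614]
tool_rot: [-179.9, -0.1, 172.6]
ft_force: [0.3, 0.5, 0.0]
finger_gap: 0.0769
gripper_force: 0.0
```

```bash
python3 - <<'E'
from h import *
s=ctrl.state(); print(s['time'],s['tcp_pos']); im,c=snap('wrist','r1b')
sc,c2=snap('scene','sc5'); sd,c3=snap('side','sd5'); pyl(sc,c2,.025); pyl(sd,c3,.025); pyl(im,c,.05)
go(.482,.006,.13,181.5)
E
```

```text
66.15 [0.49579615 0.29948979 0.16139863]
pyl [0.4813 0.0022] L 0.1723 yaw 1.5 px [304. 193.]
pyl [ 0.6237 -0.6129] L 0.1754 yaw 0.6 px [193. 372.]
pyl [0.482  0.0041] L 0.1645 yaw 0.5 px [296. 205.]
pyl [0.4976 0.0483] L 0.132 yaw 157.2 px [ 25. 245.]
mm [ -22.  -294.4   33.9] share [-0.147 -1.963  0.226] turn -0.049
```

Call:
send_rows(
  increments=[
    [[0, -0.3, 0, 0, 1], [-0.05, -0.6, 0, 0, 1], [-0.08, -0.8, 0, 0, 1], [-0.08, -1, 0, 0, 1], [-0.08, -1, 0, 0, 1], [-0.08, -1, 0, 0, 1], [-0.08, -1, 0, 0, 1], [-0.08, -1, 0, 0, 1]],
  ],
)

```text
time: 67.1
tcp_pos: [0.489, 0.1505, 0.1606]
tool_rot: [-180.0, -0.0, 172.7]
ft_force: [0.1, -0.3, 0.1]
finger_gap: 0.0856
gripper_force: 0.0
```

Call:
send_rows(
  increments=[
    [[-0.05, -0.3, 0, -0.02, 1], [-0.08, -0.6, 0, -0.049, 1], [-0.08, -0.963, 0, -0.049, 1], [-0.08, -0.963, 0, -0.049, 1], [-0.08, -0.963, 0.2, -0.049, 1], [-0.08, -0.963, 0.4, -0.049, 1], [-0.08, -0.963, 0.5, -0.049, 1], [-0.08, -0.963, 0.5, -0.049, 1]],
  ],
)

```text
time: 67.9
tcp_pos: [0.4811, 0.0057, 0.084]
tool_rot: [180.0, -0.2, -178.5]
ft_force: [-1.0, 0.5, 0.2]
finger_gap: 0.0856
gripper_force: 0.0
```

```bash
python3 - <<'E'
from h import *
go(.484,.006,.0285,181.5)
E
```

```text
mm [-2.9  0.2 55.5] share [-0.019  0.001  0.37 ] turn -0.0
```

Call:
send_rows(
  increments=[
    [[-0.02, 0, 0.2, 0, 1], [-0.02, 0, 0.37, 0, 0.8], [-0.02, 0, 0.37, 0, 0], [-0.02, 0, 0.37, 0, -1], [-0.02, 0, 0.37, 0, -1], [-0.02, 0, 0.37, 0, -1], [-0.02, 0, 0.37, 0, -1], [-0.02, 0, 0.37, 0, -1]],
  ],
)

```text
time: 68.7
tcp_pos: [0.4866, 0.0053, 0.0324]
tool_rot: [180.0, 0.2, -178.5]
ft_force: [-1.0, 1.9, 5.9]
finger_gap: 0.0282
gripper_force: 58.8
```

Call:
send_rows(
  increments=[
    [[0, 0, 0, 0, -1], [0, 0, 0, 0, -1], [0, 0, -0.1, 0, -1], [0, 0, -0.3, 0, -1], [0, 0, -0.5, 0, -1], [0, 0, -0.6, 0, -1], [0, 0, -0.6, 0, -1], [0, 0, -0.6, 0, -1]],
  ],
)

```text
time: 69.5
tcp_pos: [0.4854, 0.0049, 0.1208]
tool_rot: [-180.0, 0.0, -178.6]
ft_force: [-0.8, -0.4, -3.5]
finger_gap: 0.0278
gripper_force: 60.4
```

```bash
python3 - <<'E'
from h import *
tq(3); ringrows(.008,172,[]); go(.424,-.328,.12,190)
E
```

```text
t 69.6 torque tool [ 0.01   0.024 -0.   ] sd [0.008 0.039 0.024] F [-0.37 -0.22 -3.9 ] gap 0.02769246806130704 [0.4846 0.0049 0.1197]
edges [(79, 19), (80, 19), (145, -19), (146, -43), (147, -31), (155, 29), (156, 56), (157, 39), (200, -26), (207, 22), (318, 19), (338, -22)]
slide mm -3.0 [] min row 152.11356667397376
mm [  69.  -331.3   -0.4] share [ 0.46  -2.209 -0.003] turn -0.048
```

Call:
send_rows(
  increments=[
    [[0, -0.2, 0, 0, -1], [0, -0.5, 0, 0, -1], [0.1, -0.8, 0, 0, -1], [0.15, -1, 0, 0, -1], [0.15, -1, 0, 0, -1], [0.15, -1, 0, 0, -1], [0.15, -1, 0, 0, -1], [0.15, -1, 0, 0, -1]],
  ],
)

```text
time: 70.45
tcp_pos: [0.4668, -0.1447, 0.1203]
tool_rot: [180.0, -0.0, -178.5]
ft_force: [-0.2, 0.2, -3.5]
finger_gap: 0.0275
gripper_force: 60.8
```

Call:
send_rows(
  increments=[
    [[0.05, -0.3, 0, 0, -1], [0.1, -0.6, 0, 0, -1], [0.15, -0.8, 0, 0, -1], [0.15, -1, 0, 0, -1], [0.15, -1, 0, 0, -1], [0.15, -1, 0, 0, -1], [0.15, -1, 0, 0, -1], [0.15, -1, 0, 0, -1]],
  ],
)

```text
time: 71.25
tcp_pos: [0.4481, -0.2949, 0.1205]
tool_rot: [180.0, -0.0, -178.5]
ft_force: [-0.4, -0.3, -4.1]
finger_gap: 0.0281
gripper_force: 61.2
```

Call:
send_rows(
  increments=[
    [[0.05, -0.1, 0, -0.02, -1], [0.127, -0.2, 0, -0.048, -1], [0.127, -0.2, 0, -0.048, -1], [0.127, -0.2, 0, -0.048, -1], [0.127, -0.2, 0, -0.048, -1], [0.127, -0.2, 0, -0.048, -1], [0.127, -0.2, 0, -0.048, -1], [0.127, -0.2, 0, -0.048, -1]],
  ],
)

```text
time: 72.05
tcp_pos: [0.4299, -0.3263, 0.1206]
tool_rot: [-180.0, 0.0, -169.9]
ft_force: [-0.6, -0.4, -4.7]
finger_gap: 0.0279
gripper_force: 61.3
```

```bash
python3 - <<'E'
from h import *
tq(3); go(.429,-.327,.057,190)
E
```

```text
t 72.15 torque tool [-0.02  -0.02  -0.001] sd [0.023 0.052 0.005] F [-0.31 -0.54 -4.3 ] gap 0.027860158472260175 [ 0.4297 -0.3265  0.1205]
edges [(79, 30), (80, 57), (145, -45), (146, -82), (147, -53), (155, 72), (156, 107), (200, -35), (207, 34), (318, 26), (337, -26), (338, -37)]
mm [ 0.8 -0.4 63.5] share [ 0.005 -0.002  0.423] turn 0.0
```

Call:
send_rows(
  increments=[
    [[0, 0, 0.1, 0, -1], [0, 0, 0.2, 0, -1], [0, 0, 0.27, 0, -1], [0, 0, 0.32, 0, -1], [0, 0, 0.36, 0, -1], [0, 0, 0.39, 0, -1], [0, 0, 0.41, 0, -1], [0, 0, 0.425, 0, -1]],
  ],
)

```text
time: 73.0
tcp_pos: [0.4304, -0.327, 0.0573]
tool_rot: [-179.9, 0.1, -169.9]
ft_force: [3.5, -1.8, 4.2]
finger_gap: 0.0279
gripper_force: 62.7
```

Call:
send_rows(
  increments=[
    [[0, 0, 0.01, 0, -1], [0, 0, 0.02, 0, -1], [0, 0, 0.02, 0, -1], [0, 0, 0.02, 0, -1], [0, 0, 0.02, 0, -1], [0, 0, 0.02, 0, -1], [0, 0, 0.02, 0, -1], [0, 0, 0.02, 0, -1]],
  ],
)

```text
time: 73.8
tcp_pos: [0.4307, -0.3274, 0.0547]
tool_rot: [-179.9, 0.1, -169.9]
ft_force: [4.3, -0.1, 8.0]
finger_gap: 0.0279
gripper_force: 63.3
```

Not yet on the floor; a little further.

Call:
send_rows(
  increments=[
    [[0, 0, 0.01, 0, -1], [0, 0, 0.02, 0, -1], [0, 0, 0.025, 0, -1], [0, 0, 0.03, 0, -1], [0, 0, 0.03, 0, -1], [0, 0, 0.03, 0, -1], [0, 0, 0.03, 0, -1], [0, 0, 0.03, 0, -1]],
  ],
)

```text
time: 74.6
tcp_pos: [0.4309, -0.3276, 0.0541]
tool_rot: [-179.8, 0.2, -169.9]
ft_force: [-7.2, 7.4, 53.6]
finger_gap: 0.0281
gripper_force: 68.2
```

```bash
python3 - <<'E'
from h import *
tq(2)
E
```

```text
t 74.65 torque tool [-2.17   1.654 -0.265] sd [0.06  0.005 0.019] F [-7.63  7.74 53.7 ] gap 0.0278470437445821 [ 0.4308 -0.3275  0.054 ]
edges [(67, 34), (70, -33), (71, -24), (82, 34), (164, -75), (165, -80), (172, 24), (173, 38), (174, 72), (175, 42), (220, 25), (332, -29)]
```

Call:
send_rows(
  increments=[
    [[0, 0, 0, 0, -1], [0, 0, -0.1, 0, -1], [0, 0, -0.2, 0, -1], [0, 0, -0.4, 0, -1], [0, 0, -0.5, 0, -1], [0, 0, -0.5, 0, -1], [0, 0, -0.5, 0, -1], [0, 0, -0.5, 0, -1]],
  ],
)

```text
time: 75.5
tcp_pos: [0.4286, -0.326, 0.1227]
tool_rot: [179.9, -0.1, -169.9]
ft_force: [-0.2, 0.9, -4.1]
finger_gap: 0.0278
gripper_force: 61.9
```

```bash
python3 - <<'E'
from h import *
tq(4); go(.3225,-.3455,.13,190)
E
```

```text
t 75.65 torque tool [-0.011  0.02  -0.005] sd [0.017 0.034 0.015] F [ 0.16  0.05 -4.3 ] gap 0.027686194784324443 [ 0.4291 -0.3262  0.1232]
edges [(70, -30), (71, -22), (79, 29), (80, 28), (160, -77), (161, -78), (169, 37), (170, 69), (171, 54), (211, -23), (217, 24), (333, -25)]
mm [108.4  -0.2  -6.6] share [ 0.723 -0.001 -0.044] turn 0.0
```

Call:
send_rows(
  increments=[
    [[0.1, 0, -0.05, 0, -1], [0.3, 0, -0.05, 0, -1], [0.5, 0, -0.05, 0, -1], [0.72, 0, -0.05, 0, -1], [0.72, 0, 0, 0, -1], [0.72, 0, 0.05, 0, -1], [0.72, 0, 0.1, 0, -1], [0.72, 0, 0.15, 0, -1]],
  ],
)

```text
time: 76.5
tcp_pos: [0.3238, -0.3454, 0.1011]
tool_rot: [180.0, -0.0, -169.9]
ft_force: [-0.2, -0.4, -4.5]
finger_gap: 0.028
gripper_force: 61.7
```

Call:
send_rows(
  increments=[
    [[0, 0, 0.06, 0, -1], [0, 0, 0.12, 0, -1], [0, 0, 0.17, 0, -1], [0, 0, 0.21, 0, -1], [0, 0, 0.25, 0, -1], [0, 0, 0.28, 0, -1], [0, 0, 0.3, 0, -1], [0, 0, 0.32, 0, -1]],
  ],
)

```text
time: 77.3
tcp_pos: [0.3221, -0.346, 0.0561]
tool_rot: [-179.9, -0.2, -169.9]
ft_force: [-26.7, 12.6, 85.9]
finger_gap: 0.028
gripper_force: 77.3
```

Call:
send_rows(
  increments=[
    [[0, 0, 0.01, 0, -1], [0, 0, 0.02, 0, -1], [0, 0, 0.02, 0, -1], [0, 0, 0.02, 0, -1], [0, 0, 0.02, 0, -1], [0, 0, 0.02, 0, -1], [0, 0, 0.02, 0, -1], [0, 0, 0.02, 0, -1]],
  ],
)

```text
time: 78.1
tcp_pos: [0.3224, -0.3466, 0.0548]
tool_rot: [-179.7, -0.1, -169.9]
ft_force: [-23.9, 7.7, 66.7]
finger_gap: 0.0279
gripper_force: 78.2
```

```bash
python3 - <<'E'
from h import *
tq(2)
E
```

```text
t 78.15 torque tool [-2.436  3.952 -0.895] sd [0.007 0.057 0.035] F [-24.1    7.85  66.94] gap 0.027635296843057853 [ 0.3224 -0.3465  0.0548]
edges [(76, 45), (77, 57), (130, -39), (131, -60), (132, -41), (140, 41), (141, 64), (142, 36), (184, -57), (190, 62), (310, -34), (316, 42)]
```

Call:
send_rows(
  increments=[
    [[0, 0, -0.02, 0, -1], [0, 0, -0.1, 0, -1], [0, 0, -0.2, 0, -1], [0, 0, -0.4, 0, -1], [0, 0, -0.5, 0, -1], [0, 0, -0.5, 0, -1], [0, 0, -0.5, 0, -1], [0, 0, -0.5, 0, -1]],
  ],
)

```text
time: 79.0
tcp_pos: [0.3229, -0.3449, 0.1244]
tool_rot: [179.9, -0.1, -169.9]
ft_force: [-0.4, -0.3, -3.8]
finger_gap: 0.0281
gripper_force: 70.8
```

```bash
python3 - <<'E'
from h import *
tq(6); go(.47,-.095,.13,172.7); go(.504,-.2475,.126,190)
E
```

```text
t 79.25 torque tool [-0.018 -0.085  0.003] sd [0.017 0.035 0.02 ] F [-0.07 -0.26 -3.96] gap 0.027934552163064813 [ 0.3231 -0.3453  0.1252]
edges [(76, 53), (131, -60), (132, -49), (141, 76), (142, 46), (184, -50), (185, -52), (190, 40), (191, 57), (310, -34), (316, 38), (317, 38)]
mm [-188.4  220.8   -4.6] share [-1.256  1.472 -0.031] turn 0.097
mm [-195.2   64.7   -0.6] share [-1.301  0.431 -0.004] turn 0.0
```

Call:
send_rows(
  increments=[
    [[0, 0, -0.05, 0, -1], [-0.3, 0.15, -0.05, 0, -1], [-0.6, 0.3, -0.05, 0, -1], [-0.9, 0.43, -0.05, 0, -1], [-1, 0.431, -0.05, 0, -1], [-1, 0.431, -0.05, 0, -1], [-1, 0.431, -0.05, 0, -1], [-1, 0.431, -0.05, 0, -1]],
  ],
)

```text
time: 80.1
tcp_pos: [0.4586, -0.256, 0.1333]
tool_rot: [180.0, -0.0, -170.0]
ft_force: [-0.3, 1.9, -3.7]
finger_gap: 0.0283
gripper_force: 70.5
```

Call:
send_rows(
  increments=[
    [[-0.2, 0, 0, 0, -1], [-0.3, 0, 0, 0, -1], [-0.3, 0, 0.1, 0, -1], [-0.3, 0, 0.3, 0, -1], [-0.3, 0, 0.4, 0, -1], [-0.3, 0, 0.45, 0, -1], [-0.3, 0, 0.5, 0, -1], [-0.3, 0, 0.54, 0, -1]],
  ],
)

```text
time: 80.9
tcp_pos: [0.5057, -0.2483, 0.0534]
tool_rot: [-179.9, 0.2, -169.9]
ft_force: [5.7, 2.7, 8.7]
finger_gap: 0.0278
gripper_force: 71.5
```

Call:
send_rows(
  increments=[
    [[0, 0, 0.03, 0, -1], [0, 0, 0.05, 0, -1], [0, 0, 0.07, 0, -1], [0, 0, 0.08, 0, -1], [0, 0, 0.08, 0, -1], [0, 0, 0.08, 0, -1], [0, 0, 0.08, 0, -1], [0, 0, 0.08, 0, -1]],
  ],
)

```text
time: 81.7
tcp_pos: [0.5069, -0.2487, 0.0426]
tool_rot: [-179.8, 0.3, -169.9]
ft_force: [5.6, 0.7, 5.1]
finger_gap: 0.0278
gripper_force: 71.3
```

Call:
send_rows(
  increments=[
    [[0, 0, 0, 0, -1], [0, 0, 0, 0, 0.05], [0, 0, 0, 0, 0.05], [0, 0, 0, 0, 0.05], [0, 0, -0.1, 0, 0.05], [0, 0, -0.3, 0, 0.1], [0, 0, -0.6, 0, 0.3], [0, 0, -0.9, 0, 1]],
  ],
)

```text
time: 82.5
tcp_pos: [0.5032, -0.2475, 0.1763]
tool_rot: [179.9, -0.1, -169.9]
ft_force: [1.5, -0.2, 0.3]
finger_gap: 0.0686
gripper_force: 0.0
```

Call:
send_rows(
  increments=[
    [[0, 0.3, -0.3, 0, 1], [0, 0.6, -0.6, 0, 1], [0, 0.9, -0.8, 0, 1], [0, 1, -0.8, 0, 1], [0, 1, -0.8, 0, 1], [0, 1, -0.8, 0, 1], [0, 1, -0.8, 0, 1], [0, 1, -0.8, 0, 1]],
  ],
)

```text
time: 83.3
tcp_pos: [0.4776, -0.1009, 0.2944]
tool_rot: [180.0, -0.1, -170.0]
ft_force: [0.4, -0.9, -0.1]
finger_gap: 0.0853
gripper_force: 0.0
```

```bash
python3 - <<'E'
from h import *
s=ctrl.state(); print(s['time'],s['tcp_pos'])
sc,c2=snap('scene','fin'); sd,c3=snap('side','fin2')
a=cv2.resize(sc[100:330,170:430],None,fx=1.5,fy=1.5); b=cv2.resize(sd[100:360,210:450],None,fx=1.327,fy=1.327)[:345]
cv2.imwrite('pics/finc.png',np.hstack([a,b])[:,:,::-1])
E
```

```text
83.3 [ 0.47756098 -0.10085868  0.29436169]
```

View pics/finc.png

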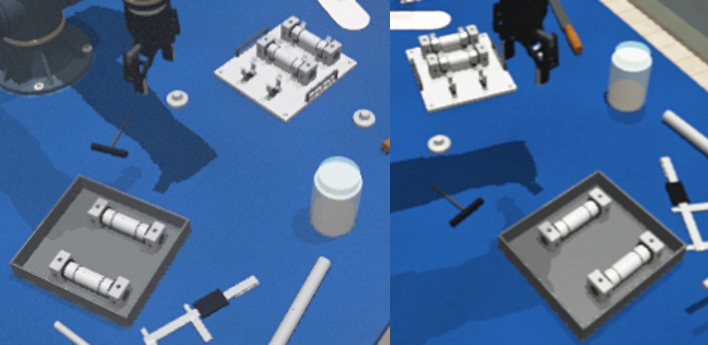

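```bash
python3 -c "
from cell import ctrl
print(ctrl.close_job())"
```

```text
the job is handed in; nothing more can be done
None
```

I handed the job in at about 83 s: of the four pylons on the bench, two tested sound and are pressed home in clip1 and clip2, and two tested loose inside and lie in the reject bin, released.

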